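Charge the jar with one level scoop of steel pins

ROBOT

A 6-joint arm with a two-finger parallel gripper is mounted at the origin on a cart in front of the work surface, level with it; the furniture and walls round the work are solid. World frame = base frame: x ahead of the robot, y to its left, z up, the work surface at z = 0. Lengths are in mm, angles in degrees, forces in N, time in s.
With the tool pointing down it reaches from about 300 to 850 mm from the base axis. Payload 4.2 kg.
Tool frame: the origin (TCP) lies midway between the tips of the shut fingers; the grasp point (between the pads) lies 19 mm behind it; x points along the fingers, z is the direction in which the jaws open and shut, and the axes are right-handed (so a half turn about x gives the same grasp; the last joint's range is limited). The gripper opens to 91 mm and grips with 3 to 60 N. Pads are 32 mm wide; open, the fingers measure 118 mm over their backs; the gripper's body (76 mm by 178 mm) begins 60 mm behind the grasp point.
Start: joints at [63.083, 18.312, 89.639, -0, 72.044, -1.146], TCP at [250.006, 517.822, 213.976] pointing down, gripper open.
Joint ranges: [-177.97, 177.97], [-48.28, 115.42], [12.27, 149.76], [-77.06, 257.06], [2.81, 150.46], [-146.56, 146.56]. Speed limits (degrees/s): [147.25, 147.25, 180, 180, 180, 180].

INTERFACE

Orientations are given as [roll, pitch, yaw] about the fixed x, y, z axes, in that order (R = Rz(yaw) Ry(pitch) Rx(roll)).
In Python, from workcell import env gives the robot as it stands.
- The arm moves only by the tool send_rows, never from a script. Its argument "commands" is a list that holds one entry, the list of rows, each a list of 6 numbers: the shift along the tool's x, y, z normalised to -1 to 1, where 1 is 0.1 m, then the turn, a rotation vector about the tool's x, y, z normalised to -1 to 1, where 1 is 2 pi rad. In form: [[[x, y, z, wx, wy, wz], ...]]. A call has 1 to 20 rows; each row is the pose to reach, as a shift and turn from the pose commanded when the call began, along the tool's axes at that moment, turning the shorter way round; what a row does not reach only later rows make up. A row lasts 1/8 s, in which the tool goes at most 62.5 mm and 10.7 degrees, less where a joint would pass 70% of its speed; a pose out of reach is approached as far as the arm can. A call with a number of a shift or a turn outside -1 to 1 is refused whole. A call with a gripper value outside its range is refused whole. "jaw" is the closure, from -1 (fully open) to 1 (shut), so that 0 is half open, set as the call begins (left out, the last holds). The fingers move at their own pace and stop on an object; "force" is the grip in N (left out, the last holds). Time passes only in rows, so rows that repeat a pose let the fingers close. It gives the time, the measured TCP pose, the force and the opening at its end, in the units of the state.
- env.state(): the state, without advancing time (a new reading comes with each control period).
- env.grab_frame(name): name is "side" or "top" or "wrist"; returns (picture, depth): 480x640x3 uint8, red, green, blue; 480x640 float32, mm along the optical axis (not along the pixel's ray), 0 where there is no reading.
- env.get_calibration(name): a dict with "mtx" (3x3 intrinsics, pixels), "camera_from_world" (4x4, takes a point from world to camera coordinates). Camera axes: x right, y up, looking along -z (the intrinsics and any distortion apply to the point x, -y, -z); pixel columns grow to the right and rows downward; lengths in mm; the calibration is good to about 2 mm. A picture is of the moment at which its call begins: read the wrist's pose just before it. get_calibration takes no time and is no camera call; for the wrist camera it gives the pose at the moment of the call.
- env.job_done(): hands the job in, once; it reports no verdict.
The state is a dict: "time_s": time; "qpos": joint angles; "qvel": joint speeds; "effort": joint torques, N m; "ee_pos": TCP position; "ee_rot": TCP orientation; "force": force on the tool from outside, world axes, zero at the start; "torque": the same for the moment, N m; "gripper_width": finger opening in mm.
Only numpy, scipy, OpenCV 4.12 (cv2) and the standard library are available. Lean on these libraries where they do the work, as an engineer would, in place of code of your own. Each camera call takes 0.05 s, during which the arm holds its last target.

TASK

Charge the steel jar with one level scoop of pins, exactly three: push the scoop in under the strike bar and along the bin floor until it is full, then draw it back out under the bar with its rim rubbing lightly up against the bar from the rear of the pocket to the front, so that anything proud of the rim stays in the bin. Tip the three pins into the jar and set the scoop down upright on the bench, well clear of the bin. Touch the pins only with the scoop, never with the fingers, do not force the bar up to its stops, leave the other three pins in the bin and do not disturb the timer, loupe or slide box.

Things in the scene. Friction and masses are not known exactly. Their poses are not given: they have to be found in the camera images.
- scoop: loose steel measuring scoop, 202 mm long, 90 g. Origin: underside of the pocket, at its centre; x out of the mouth, y left, z up. 41 mm wide over all, rear wall's outside at x = -21, side and rear wall tops (the rim) level at z = 16. Behind, a neck 14 mm wide at z = 8 to 16 runs to x = -100, then rises to the handle; a foot at x = -166 reaches z = 0, so it stands level by itself
- scoop_handle (a point): middle of the scoop's black handle (x = -130, z = 35 mm in the scoop's frame): a straight bar 72 mm long along x, 16 mm wide, 16 mm high; grasp across its width. A hand that leans back toward the foot by some 10 to 30 degrees leaves room to tip the scoop later
- scoop_pocket (a point): centre of the scoop's pocket, 8 mm above its underside. The pocket is 37 mm long (x) and 38 mm wide inside, floor 2 mm thick, and holds three pins side by side, lying along y, their tops 2 mm below the rim; a pin in it has its centre within 18 mm of this point
- scoop_lip (a point): middle of the scoop's lip at the mouth (x = 20, z = 3.8 mm in its frame), 1.8 mm above the pocket floor: it keeps the pins in when level; tipped mouth down, a full pocket starts to pour at about 20 degrees and the last pin leaves by 50 to 57. A ramp runs from it down to the tip at x = 34, z = 0; pins roll up it when pushed against the far wall
- pin_bin: grey open bin, fixed, 149 x 54 mm, inside 48 mm wide, floor 3 mm. Origin on its middle line, 70 mm from the inner face of the near end's low sill (top z = 8) and 73 from the far wall (33 mm high); x toward the far wall, z up. Side walls 25 mm high, 8 before x = -34. The scoop fits with 3.5 mm each side, mouth to +x; lying on the floor its neck clears the sill. Bar guide posts at x = -40, y = +-32, 73 mm high
- bin_floor (a point): middle of the bin's inner floor, 3 mm above the bin's origin. Lowered to the floor between the sill and the pins (scoop origin at the bin's x = -46) and pushed on until its tip is some 5 mm from the far wall, the scoop fills with three pins and a fourth on top; the push takes a few N, more than 8 means that something has caught
- strike_bar (a joint): lift (m) of the sprung strike bar, a level blade 4 mm thick and 14 mm high across the bin at the bin's x = -40: 0 at rest to 5 mm, 3 N per mm; over 0.3 mm counts as rubbing, over 4 mm as forced. Its edge at rest is set anew each time between 33 and 40 mm over the bench and must be felt for: raise the scoop under it in small steps. Underside at 9 to 15 mm, the level scoop passes sill and bar
- jar: open steel jar on a flat foot 86 mm across, fixed; 68 mm outside, 60 mm inside, 46 mm high, inner floor at 4 mm. Origin under its centre
- jar_inside (a point): point on the jar's axis, 20 mm above the bench
- pin_1: one of six like steel pins, plain cylinders 12 mm across and 31 mm long, 27 g, lying side by side across the bin between the strike bar and the far wall; origin at its centre, y along its axis
- pin_2: one of six like steel pins, plain cylinders 12 mm across and 31 mm long, 27 g, lying side by side across the bin between the strike bar and the far wall; origin at its centre, y along its axis
- pin_3: one of six like steel pins, plain cylinders 12 mm across and 31 mm long, 27 g, lying side by side across the bin between the strike bar and the far wall; origin at its centre, y along its axis
- pin_4: one of six like steel pins, plain cylinders 12 mm across and 31 mm long, 27 g, lying side by side across the bin between the strike bar and the far wall; origin at its centre, y along its axis
- pin_5: one of six like steel pins, plain cylinders 12 mm across and 31 mm long, 27 g, lying side by side across the bin between the strike bar and the far wall; origin at its centre, y along its axis
- pin_6: one of six like steel pins, plain cylinders 12 mm across and 31 mm long, 27 g, lying side by side across the bin between the strike bar and the far wall; origin at its centre, y along its axis
- timer: bystander: small white timer, 60 x 70 x 23 mm, origin under its centre
- loupe: bystander: grey loupe, 40 mm across, 36 mm high, origin under its centre
- slide_box: bystander: box 35 x 86 x 31 mm, origin under its centre
Mind the look-alikes: they are no part of the job. What is meant by the jar is not blue, and is the larger of those in its own colour.

How it is judged (in metres and radians):
On the way, in this order (a step that is already met when the one before it is completed fails the run):
1. the scoop lies on the bin floor, its pocket pushed in past the strike bar (x of scoop in the frame of pin_bin between -0.015 and 0.06 m and y of scoop in the frame of pin_bin between -0.01 and 0.01 m and height (world z) of scoop below 0.008 m), for 0.1 s.
2. the rim rubs under the bar along the rear half of the pocket (x of scoop in the frame of pin_bin between -0.04 and -0.019 m and value of joint strike_bar above 0.0003 m), for 0.06 s.
3. and along the front half (x of scoop in the frame of pin_bin between -0.061 and -0.043 m and value of joint strike_bar above 0.0003 m), for 0.06 s.
4. the scoop is drawn clear of the bar with three pins in its pocket (x of scoop in the frame of pin_bin below -0.076 m and (distance between each of pin_1, pin_2, pin_3 and scoop_pocket below 0.018 m or distance between each of pin_1, pin_2, pin_4 and scoop_pocket below 0.018 m or distance between each of pin_1, pin_2, pin_5 and scoop_pocket below 0.018 m or distance between each of pin_1, pin_2, pin_6 and scoop_pocket below 0.018 m or distance between each of pin_1, pin_3, pin_4 and scoop_pocket below 0.018 m or distance between each of pin_1, pin_3, pin_5 and scoop_pocket below 0.018 m or distance between each of pin_1, pin_3, pin_6 and scoop_pocket below 0.018 m or distance between each of pin_1, pin_4, pin_5 and scoop_pocket below 0.018 m or distance between each of pin_1, pin_4, pin_6 and scoop_pocket below 0.018 m or distance between each of pin_1, pin_5, pin_6 and scoop_pocket below 0.018 m or distance between each of pin_2, pin_3, pin_4 and scoop_pocket below 0.018 m or distance between each of pin_2, pin_3, pin_5 and scoop_pocket below 0.018 m or distance between each of pin_2, pin_3, pin_6 and scoop_pocket below 0.018 m or distance between each of pin_2, pin_4, pin_5 and scoop_pocket below 0.018 m or distance between each of pin_2, pin_4, pin_6 and scoop_pocket below 0.018 m or distance between each of pin_2, pin_5, pin_6 and scoop_pocket below 0.018 m or distance between each of pin_3, pin_4, pin_5 and scoop_pocket below 0.018 m or distance between each of pin_3, pin_4, pin_6 and scoop_pocket below 0.018 m or distance between each of pin_3, pin_5, pin_6 and scoop_pocket below 0.018 m or distance between each of pin_4, pin_5, pin_6 and scoop_pocket below 0.018 m)), for 0.1 s.
At the end, for the whole second after the job is handed in: Three pins lie in the jar and the other three in the bin, all at rest, none on the bench; the scoop stands upright on the bench (within 0.1 rad, underside within 6 mm of it), released and at rest, its pocket at least 100 mm from the bin's origin ((distance between each of pin_1, pin_2, pin_3 and jar_inside below 0.034 m or distance between each of pin_1, pin_2, pin_4 and jar_inside below 0.034 m or distance between each of pin_1, pin_2, pin_5 and jar_inside below 0.034 m or distance between each of pin_1, pin_2, pin_6 and jar_inside below 0.034 m or distance between each of pin_1, pin_3, pin_4 and jar_inside below 0.034 m or distance between each of pin_1, pin_3, pin_5 and jar_inside below 0.034 m or distance between each of pin_1, pin_3, pin_6 and jar_inside below 0.034 m or distance between each of pin_1, pin_4, pin_5 and jar_inside below 0.034 m or distance between each of pin_1, pin_4, pin_6 and jar_inside below 0.034 m or distance between each of pin_1, pin_5, pin_6 and jar_inside below 0.034 m or distance between each of pin_2, pin_3, pin_4 and jar_inside below 0.034 m or distance between each of pin_2, pin_3, pin_5 and jar_inside below 0.034 m or distance between each of pin_2, pin_3, pin_6 and jar_inside below 0.034 m or distance between each of pin_2, pin_4, pin_5 and jar_inside below 0.034 m or distance between each of pin_2, pin_4, pin_6 and jar_inside below 0.034 m or distance between each of pin_2, pin_5, pin_6 and jar_inside below 0.034 m or distance between each of pin_3, pin_4, pin_5 and jar_inside below 0.034 m or distance between each of pin_3, pin_4, pin_6 and jar_inside below 0.034 m or distance between each of pin_3, pin_5, pin_6 and jar_inside below 0.034 m or distance between each of pin_4, pin_5, pin_6 and jar_inside below 0.034 m) and (distance between each of pin_1, pin_2, pin_3 and bin_floor below 0.072 m or distance between each of pin_1, pin_2, pin_4 and bin_floor below 0.072 m or distance between each of pin_1, pin_2, pin_5 and bin_floor below 0.072 m or distance between each of pin_1, pin_2, pin_6 and bin_floor below 0.072 m or distance between each of pin_1, pin_3, pin_4 and bin_floor below 0.072 m or distance between each of pin_1, pin_3, pin_5 and bin_floor below 0.072 m or distance between each of pin_1, pin_3, pin_6 and bin_floor below 0.072 m or distance between each of pin_1, pin_4, pin_5 and bin_floor below 0.072 m or distance between each of pin_1, pin_4, pin_6 and bin_floor below 0.072 m or distance between each of pin_1, pin_5, pin_6 and bin_floor below 0.072 m or distance between each of pin_2, pin_3, pin_4 and bin_floor below 0.072 m or distance between each of pin_2, pin_3, pin_5 and bin_floor below 0.072 m or distance between each of pin_2, pin_3, pin_6 and bin_floor below 0.072 m or distance between each of pin_2, pin_4, pin_5 and bin_floor below 0.072 m or distance between each of pin_2, pin_4, pin_6 and bin_floor below 0.072 m or distance between each of pin_2, pin_5, pin_6 and bin_floor below 0.072 m or distance between each of pin_3, pin_4, pin_5 and bin_floor below 0.072 m or distance between each of pin_3, pin_4, pin_6 and bin_floor below 0.072 m or distance between each of pin_3, pin_5, pin_6 and bin_floor below 0.072 m or distance between each of pin_4, pin_5, pin_6 and bin_floor below 0.072 m) and height (world z) of each of pin_1, pin_2, pin_3, pin_4, pin_5, pin_6 above 0.0075 m and linear speed of each of pin_1, pin_2, pin_3, pin_4, pin_5, pin_6 below 0.05 m/s and height (world z) of scoop below 0.006 m and angle between scoop's own z axis and vertical below 0.1 rad and linear speed of scoop below 0.02 m/s and horizontal distance between scoop and pin_bin above 0.1 m); the robot touches nothing.
It fails at once if the strike bar is forced up toward its stops (over 4 mm) (value of joint strike_bar above 0.004 m).
It fails at once if the fingers touch a pin (contact force between the fingers and pin_1 above 0.3 N or contact force between the fingers and pin_2 above 0.3 N or contact force between the fingers and pin_3 above 0.3 N or contact force between the fingers and pin_4 above 0.3 N or contact force between the fingers and pin_5 above 0.3 N or contact force between the fingers and pin_6 above 0.3 N).
It fails at once if a bystander is moved more than 20 mm (distance of any of timer, loupe, slide_box from where it was at the start of the episode above 0.02 m).
It also fails if it takes over 64 s, if anything falls off the work surface, if the arm or the gripper's body presses on something with over 40 N, if the wrist force passes 120 N, or if a joint passes its speed limit or range.

## Working session

There is one attempt and no reset: what is moved stays moved. The work goes in short steps, Python scripts to look and compute and a tool call to move; the robot and the scene stay as the last step left them, time stands still between calls to the robot, and variables do not carry over. Pictures are saved under pics/ and viewed, and the job is handed in when it is done.

Besides the shell and the picture viewer there is one more tool, called after "Request:" as name([rows], argument=value, ...), one row to a line, values as JSON. send_rows: Moves the arm, as the interface text tells. Its arguments: {"type":"object","properties":{"commands":{"type":"array","items":{"type":"array","items":{"type":"array","items":{"type":"number","minimum":-1,"maximum":1}}}},"jaw":{"type":"number"},"force":{"type":"number"}},"required":["commands"]}

```bash
ls; mkdir -p pics
python3 - <<'E'
from workcell import env
import cv2,numpy as np
print(env.state())
for n in("side","top","wrist"):
    c=env.get_calibration(n); print(n,c)
    p,d=env.grab_frame(n); cv2.imwrite(f"pics/{n}0.png",p[:,:,::-1]); np.savez(f"pics/{n}0.npz",p=p,d=d,m=c["mtx"],T=c["camera_from_world"])
E
```

```text
pics
{'time_s': 0.0, 'qpos': array([ 6.30836428e+01,  1.83520355e+01,  8.97057544e+01, -9.45983517e-04,
        7.20442543e+01, -1.14659096e+00]), 'qvel': array([ 0.05090053,  0.12041621,  0.04145626, -0.02916124,  0.04594601,
        0.05980431]), 'effort': array([-2.85108035e-03, -4.12466955e+01, -2.31970721e+01,  7.23766373e-02,
        4.60231828e-02, -1.67241042e-04]), 'ee_pos': array([249.76714952, 517.36188922, 213.12074796]), 'ee_rot': array([ 179.35838458,   89.89795177, -116.41108921]), 'force': array([ 0.83497797,  0.36342262, -1.0792049 ]), 'torque': array([-0.0204936 , -0.0597637 , -0.04597771]), 'gripper_width': 91.11474308476615}
side {'mtx': array([[446.82355225,   0.        , 314.34078381],
       [  0.        , 446.82355225, 237.05029414],
       [  0.        ,   0.        ,   1.        ]]), 'camera_from_world': array([[-9.71174263e-01, -2.38036753e-01, -1.26116597e-02,
         4.51307202e+02],
       [ 1.12742712e-01, -5.05311075e-01,  8.55540647e-01,
        -2.23921406e+02],
       [-2.10022929e-01,  8.29457185e-01,  5.17582020e-01,
        -5.92057600e+02],
   
[... 445 characters left out ...]
    [-2.41165390e-01,  2.70857040e-03,  9.70480251e-01,
        -8.26614747e+02],
       [ 0.00000000e+00,  0.00000000e+00,  0.00000000e+00,
         1.00000000e+00]])}
wrist {'mtx': array([[335.69750445,   0.        , 321.07706317],
       [  0.        , 335.69750445, 236.94044318],
       [  0.        ,   0.        ,   1.        ]]), 'camera_from_world': array([[ 4.35183589e-01,  9.00339025e-01, -2.20991854e-03,
        -5.74971647e+02],
       [-8.71453170e-01,  4.20602141e-01, -2.52315698e-01,
         2.80006140e+01],
       [-2.26240173e-01,  1.11729492e-01,  9.67642447e-01,
        -3.90572238e+02],
       [ 0.00000000e+00,  0.00000000e+00,  0.00000000e+00,
         1.00000000e+00]])}
```

View pics/top0.png

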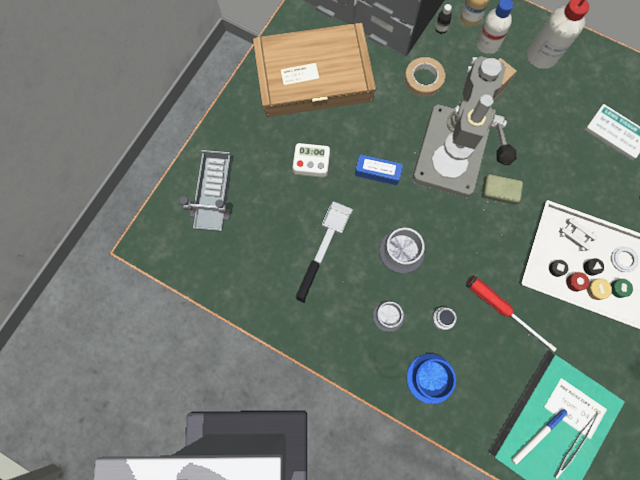

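View pics/side0.png

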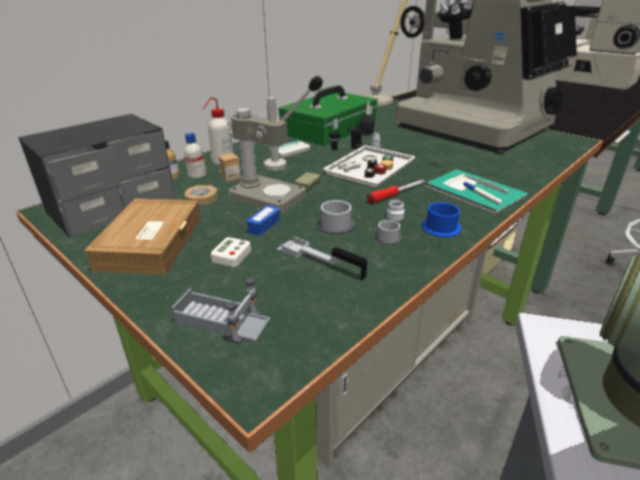

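View pics/wrist0.png

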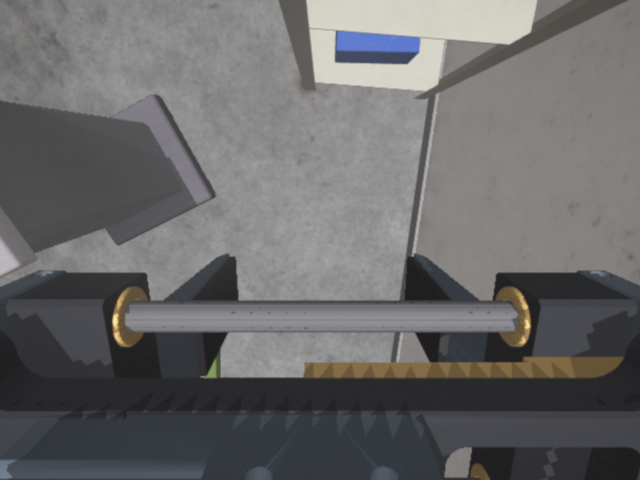

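Top view: the bin is at (212,190) with its bar at (207,205), and the scoop runs from its pocket at (338,217) to its handle at (308,282). The jar candidates are:
- large grey at (403,247)
- small grey at (389,315)
- tiny grey at (445,318)
- blue at (432,377)

The large grey one at (403,247) fits, since it's not blue and is the largest in its colour. I'll enlarge it and measure.

```bash
cat > h.py <<'E'
import numpy as np,cv2
from scipy.spatial.transform import Rotation as Ro
def load(f):
    z=np.load(f); return z["p"],z["d"],z["m"],z["T"]
def plane(u,v,m,T,z):
    u=np.asarray(u,float);v=np.asarray(v,float)
    r=np.stack([(u-m[0,2])/m[0,0],-(v-m[1,2])/m[1,1],-np.ones_like(u)],-1)
    R=T[:3,:3];c=-R.T@T[:3,3];w=r@R
    s=(z-c[2])/w[...,2]; return c+w*s[...,None]
def dep(d,m,T):
    v,u=np.mgrid[:d.shape[0],:d.shape[1]]
    P=np.stack([(u-m[0,2])/m[0,0]*d,-(v-m[1,2])/m[1,1]*d,-d],-1)
    return (P-T[:3,3])@T[:3,:3]
def proj(X,m,T):
    p=np.asarray(X,float)@T[:3,:3].T+T[:3,3]
    return np.stack([m[0,0]*p[...,0]/-p[...,2]+m[0,2],m[1,1]*-p[...,1]/-p[...,2]+m[1,2]],-1)
E
python3 - <<'E'
from h import *
p,d,m,T=load("pics/top0.npz")
W=dep(d,m,T)
for n,(u,v) in dict(scooppocket=(338,218),mid=(325,245),handle=(308,281),jar=(403,247),benchA=(260,250),binfloor=(210,220),bin2=(213,175),timer=(311,160),bench2=(350,330)).items():
    print(n,W[v,u].round(1), np.nanmedian(W[v-1:v+2,u-1:u+2].reshape(-1,3),0).round(1))
c=cv2.resize(p[130:320,160:460],None,fx=2.6,fy=2.6,interpolation=cv2.INTER_CUBIC)[:,:,::-1]
cv2.imwrite("pics/c1.png",c)
E
```

```text
scooppocket [ 574.9 -266.     4.2] [ 575.3 -266.     3.8]
mid [ 519.2 -240.5   16. ] [ 519.  -240.5   17. ]
handle [ 447.1 -209.6   43.7] [ 447.1 -209.6   42.7]
jar [ 516.9 -387.8    3.2] [ 516.9 -387.7    3.9]
benchA [ 514.6 -117.5   -0. ] [ 5.148e+02 -1.175e+02  1.000e-01]
binfloor [574.  -20.8   2.3] [573.8 -20.9   3.1]
bin2 [661.5 -25.1  13.1] [661.6 -25.   13.2]
timer [ 686.7 -215.2   22.6] [ 686.7 -215.2   22.6]
bench2 [ 363.2 -284.2    3.7] [ 363.3 -284.3    0.8]
```

View pics/c1.png

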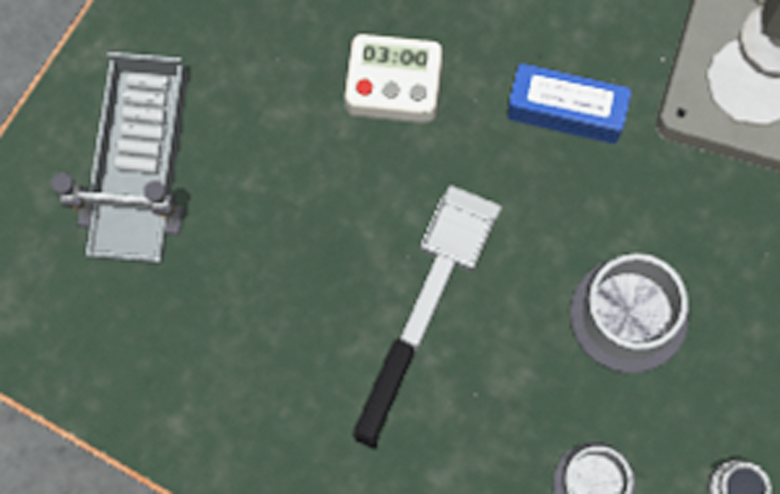

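Confirmed in the crop: the large grey steel jar is at crop (638,305), with the smaller grey ones below it. Next I'll work out the tool and camera geometry for the first look move.

```bash
cat >> h.py <<'E'
def Rm(rpy): return Ro.from_euler("xyz",rpy,degrees=True).as_matrix()
def toolR(yaw,lean):
    # scoop yaw, lean back; tool x = (sin l,0,-cos l); tool z along jaw = scoop +-y
    a,l=np.radians(yaw),np.radians(lean)
    X=np.array([np.sin(l)*np.cos(a),np.sin(l)*np.sin(a),-np.cos(l)])
    return X,np.array([-np.sin(a),np.cos(a),0])
def pose(yaw,lean,s):
    X,Z=toolR(yaw,lean);Z=s*Z;Y=np.cross(Z,X);return np.stack([X,Y,Z],1)
def row(p0,R0,p1,R1):
    sh=R0.T@(np.asarray(p1)-p0)/100; w=Ro.from_matrix(R0.T@R1).as_rotvec()/(2*np.pi)
    return np.r_[sh,w].round(5)
E
python3 - <<'E'
from h import *
p,d,m,T=load("pics/wrist0.npz")
R=Rm([179.35838458,89.89795177,-116.41108921]); pt=np.array([249.77,517.36,213.1])
print(R.round(3)); c=-T[:3,:3].T@T[:3,3]; print("cam in tool",(R.T@(c-pt)).round(1)); print("cam axes in tool",(R.T@T[:3,:3].T).round(3))
# top estimates
p,d,m,T=load("pics/top0.npz"); W=dep(d,m,T)
h=cv2.cvtColor(p,cv2.COLOR_RGB2HSV)
M=(h[...,2]<50)&(W[...,2]>30)&(W[...,2]<55); M[:255]=0;M[305:]=0;M[:,:290]=0;M[:,330:]=0
P=W[M]; print(M.sum(),P.mean(0),P.min(0),P.max(0)); u,s,v=np.linalg.svd((P-P.mean(0))[:,:2],full_matrices=0);print(v[0],np.degrees(np.arctan2(v[0,1],v[0,0])))
E
```

```text
[[-0.001 -0.901  0.435]
 [-0.002  0.435  0.901]
 [-1.     0.    -0.002]]
cam in tool [-170.6   71.2    1.1]
cam axes in tool [[ 0.     0.252 -0.968]
 [-0.     0.968  0.252]
 [ 1.     0.     0.001]]
218 [ 450.69385552 -208.26424118   42.35939635] [ 414.91557238 -227.51594287   30.62881818] [ 483.6197196  -187.93562137   47.18960678]
[-0.91072079  0.41302258] 155.60514947451418
```

```bash
cat > plan.py <<'E'
# python3 plan.py x y z yaw lean [n] : print calls from stored commanded pose and store result
import sys,json
from h import *
def getc():
    j=json.load(open("cmd.json"));return np.array(j["p"]),np.array(j["R"])
def put(p,R): json.dump(dict(p=list(map(float,p)),R=np.asarray(R).tolist()),open("cmd.json","w"))
def apply(p,R,r):
    r=np.asarray(r,float);return p+R@(r[:3]*100), R@Ro.from_rotvec(r[3:]*2*np.pi).as_matrix()
def split(p0,R0,p1,R1,maxs=0.98,maxa=80):
    n=1
    while 1:
        ok=True;p,R=p0,R0;out=[];dr=Ro.from_matrix(R0.T@R1).as_rotvec()
        if np.linalg.norm(dr)>np.radians(maxa)*n: n+=1;continue
        for i in range(n):
            t=(i+1)/n; pt=p0+(np.asarray(p1)-p0)*t; Rt=R0@Ro.from_rotvec(dr*t).as_matrix()
            r=row(p,R,pt,Rt); r[:3]=r[:3].round(3); r[3:]=r[3:].round(4)
            if abs(r[:3]).max()>maxs: ok=False;break
            a=np.linalg.norm(r[3:])*360; s=np.linalg.norm(r[:3])*100
            out.append((r,int(np.ceil(max(a/10.5,s/60)))+ (1 if i<n-1 else 2))); p,R=apply(p,R,r)
        if ok: return out,p,R
        n+=1
if __name__=="__main__":
    a=list(map(float,sys.argv[1:6])); p0,R0=getc()
    out,p,R=split(p0,R0,a[:3],pose(a[3],a[4],-1))
    for r,k in out: print(k,"x",(r+0).tolist())
    put(p,R); print("end",p.round(2))
E
python3 - <<'E'
from h import *;from plan import put
a=np.radians(64.2)
R=Rm([179.35838458,89.89795177,-116.41108921]) 
# ideal: pointing down exactly, keep tool y azimuth
y=R[:,1].copy();y[2]=0;y/=np.linalg.norm(y);x=np.array([0,0,-1.]);put([250.006,517.822,213.976],np.stack([x,y,np.cross(x,y)],1))
print(np.degrees(np.arctan2(y[1],y[0])))
E
python3 plan.py 430 -30 270 -4 0
```

```text
154.2305251924071
4 x [-0.093, -0.667, -0.692, 0.0732, 0.0, 0.0]
4 x [-0.094, -0.905, -0.324, 0.0733, 0.0, 0.0]
4 x [-0.093, -0.954, 0.112, 0.0733, 0.0, 0.0]
4 x [-0.093, -0.805, 0.525, 0.0732, 0.0, 0.0]
4 x [-0.094, -0.489, 0.828, 0.0733, 0.0, 0.0]
5 x [-0.093, -0.07, 0.958, 0.0732, 0.0, 0.0]
end [429.99 -29.99 269.98]
```

Request:
send_rows([
  [[-0.093,-0.667,-0.692,0.0732,0,0],[-0.093,-0.667,-0.692,0.0732,0,0],[-0.093,-0.667,-0.692,0.0732,0,0],[-0.093,-0.667,-0.692,0.0732,0,0]],
])

```text
time_s: 0.65
ee_pos: [280.1, 426.1, 223.3]
ee_rot: [74.4, 90.0, 112.3]
force: [0.3, 1.2, 0.2]
gripper_width: 91.2
```

Request:
send_rows([
  [[-0.094,-0.905,-0.324,0.0733,0,0],[-0.094,-0.905,-0.324,0.0733,0,0],[-0.094,-0.905,-0.324,0.0733,0,0],[-0.094,-0.905,-0.324,0.0733,0,0]],
])

```text
time_s: 1.15
ee_pos: [310.0, 335.2, 232.6]
ee_rot: [131.7, 90.0, 143.3]
force: [0.2, -0.2, 0.2]
gripper_width: 90.8
```

Request:
send_rows([
  [[-0.093,-0.954,0.112,0.0733,0,0],[-0.093,-0.954,0.112,0.0733,0,0],[-0.093,-0.954,0.112,0.0733,0,0],[-0.093,-0.954,0.112,0.0733,0,0]],
])

```text
time_s: 1.65
ee_pos: [340.0, 244.2, 241.8]
ee_rot: [173.4, 90.0, 158.7]
force: [-0.3, 0.1, -0.4]
gripper_width: 91.0
```

Request:
send_rows([
  [[-0.093,-0.805,0.525,0.0732,0,0],[-0.093,-0.805,0.525,0.0732,0,0],[-0.093,-0.805,0.525,0.0732,0,0],[-0.093,-0.805,0.525,0.0732,0,0]],
])

```text
time_s: 2.15
ee_pos: [370.1, 153.0, 251.1]
ee_rot: [-147.9, 90.0, 171.1]
force: [-0.1, 0.3, -0.2]
gripper_width: 91.0
```

Request:
send_rows([
  [[-0.094,-0.489,0.828,0.0733,0,0],[-0.094,-0.489,0.828,0.0733,0,0],[-0.094,-0.489,0.828,0.0733,0,0],[-0.094,-0.489,0.828,0.0733,0,0]],
])

```text
time_s: 2.65
ee_pos: [400.1, 61.7, 260.4]
ee_rot: [-130.5, 90.0, 162.1]
force: [-0.0, -0.6, 0.2]
gripper_width: 91.2
```

Request:
send_rows([
  [[-0.093,-0.07,0.958,0.0732,0,0],[-0.093,-0.07,0.958,0.0732,0,0],[-0.093,-0.07,0.958,0.0732,0,0],[-0.093,-0.07,0.958,0.0732,0,0],[-0.093,-0.07,0.958,0.0732,0,0]],
])

```text
time_s: 3.28
ee_pos: [429.8, -29.2, 269.8]
ee_rot: [-113.7, 90.0, 152.6]
force: [-0.4, -0.7, 1.2]
gripper_width: 91.2
```

```bash
cat > snap.py <<'E'
import sys,cv2,numpy as np
from workcell import env
for nm in sys.argv[2:]:
    s=env.state();c=env.get_calibration(nm);p,d=env.grab_frame(nm)
    cv2.imwrite(f"pics/{nm}{sys.argv[1]}.png",p[:,:,::-1]);np.savez(f"pics/{nm}{sys.argv[1]}.npz",p=p,d=d,m=c["mtx"],T=c["camera_from_world"])
    print(s["time_s"],s["ee_pos"].round(2),s["ee_rot"].round(2),s["force"].round(2))
E
python3 snap.py 1 wrist; python3 plan.py 390 -175 250 -24 0
```

```text
3.275 [429.84 -29.23 269.77] [-113.67   89.97  152.57] [-0.35 -0.69  1.23]
3 x [0.1, -0.149, 0.737, 0.0278, 0.0, 0.0]
4 x [0.1, -0.019, 0.752, 0.0278, 0.0, 0.0]
end [ 389.96 -174.98  249.98]
```

View pics/wrist1.png

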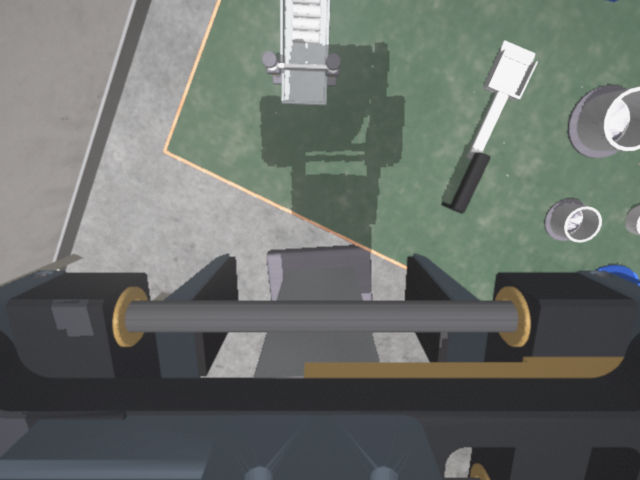

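Wrist view: the bin's near end is at (303,103) and the bar at (303,67). The scoop's handle is at (466,182) and its pocket at (512,70). Now the second viewpoint.

Request:
send_rows([
  [[0.1,-0.149,0.737,0.0278,0,0],[0.1,-0.149,0.737,0.0278,0,0],[0.1,-0.149,0.737,0.0278,0,0]],
])

```text
time_s: 3.7
ee_pos: [409.9, -102.5, 259.9]
ee_rot: [-177.8, 90.0, 78.2]
force: [-0.4, 0.5, 0.3]
gripper_width: 91.3
```

Request:
send_rows([
  [[0.1,-0.019,0.752,0.0278,0,0],[0.1,-0.019,0.752,0.0278,0,0],[0.1,-0.019,0.752,0.0278,0,0],[0.1,-0.019,0.752,0.0278,0,0]],
])

```text
time_s: 4.2
ee_pos: [390.5, -173.8, 250.2]
ee_rot: [160.5, 89.9, 46.6]
force: [-0.1, 0.2, -1.5]
gripper_width: 91.1
```

```bash
python3 snap.py 2 wrist
```

```text
4.2 [ 390.52 -173.82  250.16] [160.47  89.94  46.59] [-0.07  0.22 -1.48]
```

View pics/wrist2.png

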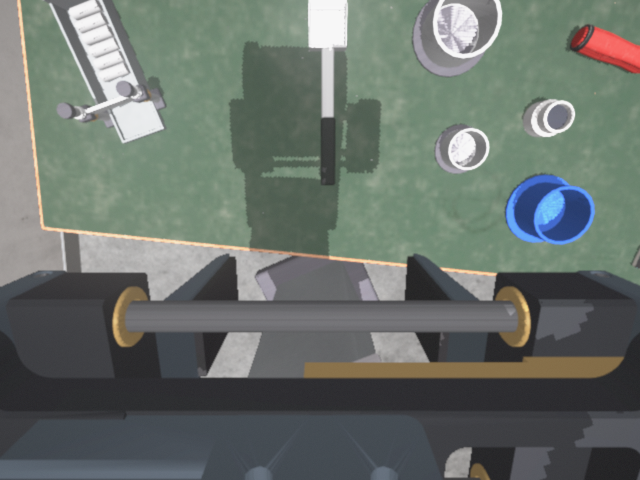

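Second view: the handle runs from (328,118) to (328,184), the pocket is at (327,22), the jar at (458,25) and the bin at top left. Next I'll triangulate.

```bash
cat > meas.py <<'E'
from h import *
def tri(obs):
    A=np.zeros((3,3));b=np.zeros(3)
    for (u,v),m,T in obs:
        R=T[:3,:3];c=-R.T@T[:3,3];r=np.array([(u-m[0,2])/m[0,0],-(v-m[1,2])/m[1,1],-1])@R;r/=np.linalg.norm(r)
        Q=np.eye(3)-np.outer(r,r);A+=Q;b+=Q@c
    return np.linalg.solve(A,b)
def handle(f,box):
    p,d,m,T=load(f);g=p.max(2);x0,y0,x1,y1=box
    M=np.zeros(g.shape,np.uint8);M[y0:y1,x0:x1]=((g<42)&(np.abs(dep(d,m,T)[...,2]-38)<14))[y0:y1,x0:x1]
    n,l,st,ce=cv2.connectedComponentsWithStats(M);k=1+np.argmax(st[1:,4]);c,_=cv2.findContours((l==k).astype(np.uint8),cv2.RETR_EXTERNAL,cv2.CHAIN_APPROX_NONE)
    return cv2.minAreaRect(c[0]),m,T,(l==k)
if __name__=="__main__":
    obs=[];ends=[[],[]]
    for f,b in(("pics/wrist1.npz",(435,140,500,220)),("pics/wrist2.npz",(300,105,360,200)),("pics/top0.npz",(290,255,330,305))):
        r,m,T,M=handle(f,b); bx=cv2.boxPoints(r)
        W=plane(bx[:,0],bx[:,1],m,T,42); 
        v,u=np.nonzero(M);P=plane(u,v,m,T,42.)[:,:2];c=P.mean(0);_,_,V=np.linalg.svd(P-c,full_matrices=False)
        ax=V[0]*np.sign(V[0,0]); t=(P-c)@ax; s=(P-c)@[-ax[1],ax[0]]
        print(f,np.array(r[0]).round(1),np.round(r[1],1),"yaw",np.degrees(np.arctan2(ax[1],ax[0])).round(2),"mid",(c+ax*(t.max()+t.min())/2+np.array([-ax[1],ax[0]])*(s.max()+s.min())/2).round(1),"len",np.ptp(t).round(1),np.ptp(s).round(1))
        obs.append((r[0],m,T))
        D=dep(np.load(f)["d"],m,T)[M];print("   depth z median",np.median(D,0).round(1))
    print("tri12",tri(obs[:2]).round(1),"tri all",tri(obs).round(1),"tri02",tri(obs[1:]).round(1))
E
python3 meas.py
```

```text
pics/wrist1.npz [456.1 196. ] [ 4.3 25.5] yaw -27.46 mid [ 437.1 -189. ] len 29.2 5.5
   depth z median [ 433.  -191.    35.5]Traceback (most recent call last):
  File "meas.py", line 16, in <module>
    r,m,T,M=handle(f,b); bx=cv2.boxPoints(r)
            ~~~~~~^^^^^
  File "meas.py", line 11, in handle
    n,l,st,ce=cv2.connectedComponentsWithStats(M);k=1+np.argmax(st[1:,4]);c,_=cv2.findContours((l==k).astype(np.uint8),cv2.RETR_EXTERNAL,cv2.CHAIN_APPROX_NONE)
                                                      ~~~~~~~~~^^^^^^^^^^
    return _wrapfunc(a, 'argmax', axis=axis, out=out, **kwds)
    return bound(*args, **kwds)
ValueError: attempt to get argmax of an empty sequence
```

Run:
```python
from h import *
p,d,m,T=load("pics/wrist2.npz");W=dep(d,m,T)
for y in range(100,195,6): print(y,p[y,328],p[y,328-14],W[y,328].round(1))
p,d,m,T=load("pics/wrist1.npz");W=dep(d,m,T)
for y in (160,180,190,200): print([tuple(p[y,x]) for x in range(448,490,5)])
```

```text
100 [215 214 215] [ 93 104  93] [ 501.7 -230.5   16. ]
106 [214 213 214] [ 88 100  88] [ 495.7 -227.9   17.3]
112 [214 213 214] [88 99 88] [ 490.1 -225.5   15.1]
118 [70 71 71] [85 97 84] [ 482.2 -221.4   42.6]
124 [65 65 65] [ 91 103  91] [ 476.6 -219.    42.8]
130 [61 63 62] [87 99 87] [ 471.  -216.5   42.9]
136 [62 63 63] [83 97 84] [ 465.4 -214.1   42.2]
142 [63 66 64] [ 88 100  87] [ 459.6 -211.5   44.4]
148 [62 63 63] [87 99 87] [ 453.9 -209.    43.9]
154 [60 61 59] [86 98 86] [ 448.1 -206.5   42.9]
160 [58 60 60] [109 126 109] [ 442.2 -204.    42.1]
166 [61 63 62] [ 98 114  99] [ 436.3 -201.4   42.8]
172 [59 61 61] [122 144 123] [ 430.4 -198.8   42.7]
178 [58 60 59] [ 97 114  98] [ 424.3 -196.1   42.1]
184 [54 59 55] [80 96 83] [ 417.6 -193.3   36.1]
190 [84 98 85] [81 96 83] [ 407.1 -189.6   -1.1]
[(np.uint8(114), np.uint8(136), np.uint8(116)), (np.uint8(117), np.uint8(139), np.uint8(117)), (np.uint8(106), np.uint8(123), np.uint8(106)), (np.uint8(79), np.uint8(92), np.uint8(80)), (np.uint8(82), np.uint8(95), np.uint8(84)), (np.uint8(43), np.uint8(47), np.uint8(45)), (np.uint8
[... 644 characters left out ...]
2), np.uint8(41)), (np.uint8(63), np.uint8(62), np.uint8(65)), (np.uint8(67), np.uint8(66), np.uint8(68)), (np.uint8(63), np.uint8(62), np.uint8(64)), (np.uint8(119), np.uint8(139), np.uint8(118)), (np.uint8(123), np.uint8(142), np.uint8(124)), (np.uint8(121), np.uint8(142), np.uint8(122))]
[(np.uint8(84), np.uint8(96), np.uint8(84)), (np.uint8(41), np.uint8(44), np.uint8(42)), (np.uint8(60), np.uint8(60), np.uint8(61)), (np.uint8(68), np.uint8(67), np.uint8(69)), (np.uint8(63), np.uint8(62), np.uint8(64)), (np.uint8(112), np.uint8(136), np.uint8(115)), (np.uint8(111), np.uint8(136), np.uint8(114)), (np.uint8(112), np.uint8(135), np.uint8(114)), (np.uint8(108), np.uint8(132), np.uint8(112))]
```

```bash
sed -i 's/(g<42)&(np.abs(dep(d,m,T)\[...,2\]-38)<14)/(g<78)\&(np.abs(dep(d,m,T)[...,2]-43)<4)/; s/,42\.)/,43.)/' meas.py; python3 meas.py
```

```text
pics/wrist1.npz [470.4 182.2] [13.  62.6] yaw -23.68 mid [ 451.4 -205.2] len 69.8 15.8
   depth z median [ 452.2 -206.1   42.6]
pics/wrist2.npz [328.  150.5] [65. 14.] yaw -23.68 mid [ 450.8 -207.6] len 68.7 15.3
   depth z median [ 452.1 -207.7   42.6]
pics/top0.npz [307.  279.5] [ 8.6 39.6] yaw -23.87 mid [ 450.4 -208. ] len 71.0 15.4
   depth z median [ 449.2 -207.7   43.2]
tri12 [ 451.3 -208.1   36.9] tri all [ 451.2 -207.9   37.1] tri02 [ 451.3 -207.9   35.7]
```

```bash
python3 - <<'E'
from workcell import env
s=env.state();print(s["time_s"],s["ee_pos"],s["qvel"].round(2))
E
python3 plan.py 428.8 -197.9 101.7 -23.7 20;python3 plan.py 456.95 -210.3 17.15 -23.7 20
```

```text
4.25 [ 390.46926457 -173.84297542  250.16794526] [ 0.01 -0.04  0.07 -0.13 -0.1   0.02]
3 x [0.741, 0.224, 0.026, -0.0004, 0.0001, 0.0278]
4 x [0.769, 0.092, 0.026, -0.0004, 0.0, 0.0278]
end [ 428.83 -197.89  101.74]
4 x [0.9, -0.001, 0.0, 0.0, 0.0001, 0.0]
end [ 456.94 -210.26   17.15]
```

Run:
```python
from workcell import env
from h import *
s=env.state();R=Rm(s["ee_rot"]);print(R.round(4));print(pose(-24,0,-1).round(4));print(np.degrees(np.arctan2(R[1,1],R[0,1])),np.degrees(np.arctan2(-R[0,2],R[1,2])))
```

```text
[[ 7.000e-04  9.144e-01 -4.047e-01]
 [ 5.000e-04 -4.048e-01 -9.144e-01]
 [-1.000e+00  4.000e-04 -7.000e-04]]
[[ 0.      0.9135 -0.4067]
 [-0.     -0.4067 -0.9135]
 [-1.      0.     -0.    ]]
-23.875478659958993 156.1245379421791
```

```bash
cat > sync.py <<'E'
from workcell import env
from h import *;from plan import *
s=env.state();p,R=getc();Rn=Rm(s["ee_rot"])
X,Y=Rn[:,0],Rn[:,1]
print(s["time_s"],"meas",s["ee_pos"].round(2),"d",(s["ee_pos"]-p).round(2),"dang",np.degrees(Ro.from_matrix(R.T@Rn).as_rotvec()).round(2),"F",s["force"].round(2),"w",round(s["gripper_width"],1))
import sys
if len(sys.argv)>1: put(s["ee_pos"],Rn)
E
python3 - <<'E'
from workcell import env
from h import *;from plan import put
put([390.5,-173.85,250.15],pose(-23.87,0,-1))
E
python3 plan.py 428.8 -197.9 101.7 -23.7 20;python3 plan.py 456.95 -210.3 17.15 -23.7 20
```

```text
3 x [0.742, 0.224, 0.032, -0.0002, 0.0, 0.0278]
4 x [0.77, 0.091, 0.033, -0.0003, 0.0001, 0.0278]
end [ 428.8  -197.88  101.7 ]
4 x [0.9, 0.0, 0.001, 0.0, 0.0, 0.0]
end [ 456.97 -210.35   17.14]
```

Request:
send_rows([
  [[0.742,0.224,0.032,-0.0002,0,0.0278],[0.742,0.224,0.032,-0.0002,0,0.0278],[0.742,0.224,0.032,-0.0002,0,0.0278]],
])

```text
time_s: 4.62
ee_pos: [407.8, -185.4, 174.3]
ee_rot: [90.2, 80.2, -23.7]
force: [0.7, -0.3, 0.9]
gripper_width: 91.2
```

Request:
send_rows([
  [[0.77,0.091,0.033,-0.0003,0,0.0278],[0.77,0.091,0.033,-0.0003,0,0.0278],[0.77,0.091,0.033,-0.0003,0,0.0278],[0.77,0.091,0.033,-0.0003,0,0.0278]],
])

```text
time_s: 5.12
ee_pos: [430.4, -199.8, 103.7]
ee_rot: [89.9, 69.8, -23.9]
force: [0.8, -1.0, 0.4]
gripper_width: 91.3
```

```bash
python3 - <<'E'
from h import *;from plan import put
put([428.8,-197.88,101.7],pose(-23.7,20,-1))
E
python3 sync.py; python3 snap.py 3 wrist
```

```text
5.125 meas [ 430.43 -199.81  103.74] d [ 1.63 -1.93  2.04] dang [ 0.08 -0.06  0.22] F [ 0.83 -1.    0.42] w 91.3
5.125 [ 430.43 -199.81  103.74] [ 89.91  69.78 -23.88] [ 0.83 -1.    0.42]
```

View pics/wrist3.png

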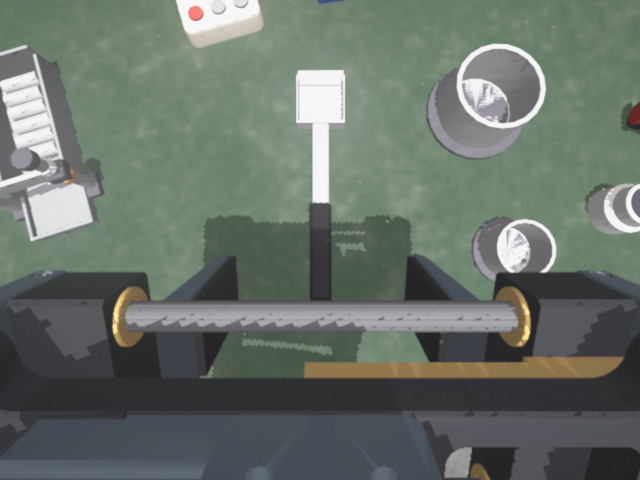

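Run:
```python
from workcell import env
s=env.state();print(s["time_s"],s["ee_pos"],s["ee_rot"],s["qvel"].round(2),s["qpos"].round(3))
```

```text
5.175 [ 430.49549176 -199.9328352   103.90971733] [ 89.89313546  69.7428724  -23.90183687] [-0.2  -0.1   0.4   0.03 -0.55 -0.02] [-27.077   7.418 126.691   2.536  25.684  84.628]
```

View 3: the handle lies centred between the fingers at column 320, the pocket is at (320,97), and the bin's pins and bar are at left. I'll check the lateral offset in the tool frame.

Run:
```python
from h import *
from meas import handle
from workcell import env
r,m,T,M=handle("pics/wrist3.npz",(300,200,345,300))
v,u=np.nonzero(M);P=plane(u,v,m,T,43.)
s=env.state();R=Rm(s["ee_rot"]);q=(P-s["ee_pos"])@R
print("tool frame mean",q.mean(0).round(2),"z range",q[:,2].min().round(1),q[:,2].max().round(1),"axis slope deg",np.degrees(np.polyfit(q[:,1],q[:,2],1)[0]).round(2))
c=P[:,:2].mean(0);_,_,V=np.linalg.svd(P[:,:2]-c,full_matrices=False);print(c,np.degrees(np.arctan(V[0,1]/V[0,0])), "front end",P[:,0].max())
D=dep(np.load("pics/wrist3.npz")["d"],m,T)[M];print(np.median(D,0),D[:,0].max())
```

```text
tool frame mean [62.38 -6.9  -1.52] z range -9.2 6.3 axis slope deg -0.95
[ 444.92855443 -204.67753306] -22.835040801855754 front end 484.20332094987526
[ 444.37822115 -204.63201886   42.57149827] 484.54596883859733
```

```bash
python3 sync.py 1;python3 plan.py 456.95 -210.3 17.15 -23.5 20
```

```text
5.175 meas [ 430.5  -199.93  103.91] d [ 1.7  -2.05  2.21] dang [ 0.08 -0.07  0.26] F [1.41 0.09 0.45] w 91.4
4 x [0.912, -0.034, -0.012, -0.0008, 0.0004, -0.0007]
end [ 456.93 -210.34   17.17]
```

Request:
send_rows([
  [[0.45,-0.017,-0.006,-0.0004,0.0002,-0.0003],[0.912,-0.034,-0.012,-0.0008,0.0004,-0.0007],[0.912,-0.034,-0.012,-0.0008,0.0004,-0.0007],[0.912,-0.034,-0.012,-0.0008,0.0004,-0.0007]],
])

```text
time_s: 5.68
ee_pos: [455.4, -209.8, 16.5]
ee_rot: [90.0, 70.1, -23.5]
force: [0.3, 1.1, 0.9]
gripper_width: 91.3
```

```bash
python3 sync.py
```

```text
5.675 meas [ 455.44 -209.85   16.47] d [-1.49  0.49 -0.7 ] dang [ 0.02 -0.   -0.08] F [0.3  1.14 0.86] w 91.3
```

Request:
send_rows([
  [[0,0,0,0,0,0],[0,0,0,0,0,0],[0,0,0,0,0,0],[0,0,0,0,0,0],[0,0,0,0,0,0],[0,0,0,0,0,0]],
], jaw=1, force=60)

```text
time_s: 6.42
ee_pos: [454.2, -209.3, 14.5]
ee_rot: [90.0, 70.3, -23.5]
force: [-0.5, 0.4, -0.1]
gripper_width: 34.3
```

```bash
python3 sync.py
```

```text
6.425 meas [ 454.21 -209.33   14.53] d [-2.72  1.02 -2.65] dang [ 0.03 -0.   -0.26] F [-0.48  0.42 -0.06] w 34.3
```

Request:
send_rows([
  [[0,0,0,0,0,0],[0,0,0,0,0,0],[0,0,0,0,0,0],[0,0,0,0,0,0]],
])

```text
time_s: 6.92
ee_pos: [454.2, -209.3, 14.5]
ee_rot: [90.0, 70.2, -23.5]
force: [1.0, -0.2, -0.1]
gripper_width: 15.7
```

```bash
python3 sync.py
```

```text
6.925 meas [ 454.24 -209.32   14.54] d [-2.69  1.02 -2.63] dang [ 0.03  0.   -0.25] F [ 0.98 -0.22 -0.15] w 15.7
```

```bash
python3 sync.py 1; python3 snap.py 4 wrist
python3 - <<'E'
import cv2
p=cv2.imread("pics/wrist4.png");cv2.imwrite("pics/c4.png",cv2.resize(p[20:290,200:460],None,fx=2.2,fy=2.2,interpolation=cv2.INTER_CUBIC))
E
```

```text
6.925 meas [ 454.24 -209.32   14.54] d [-2.69  1.02 -2.63] dang [ 0.03  0.   -0.25] F [ 0.98 -0.22 -0.15] w 15.7
6.925 [ 454.24 -209.32   14.54] [ 90.03  70.25 -23.48] [ 0.98 -0.22 -0.15]
```

View pics/c4.png

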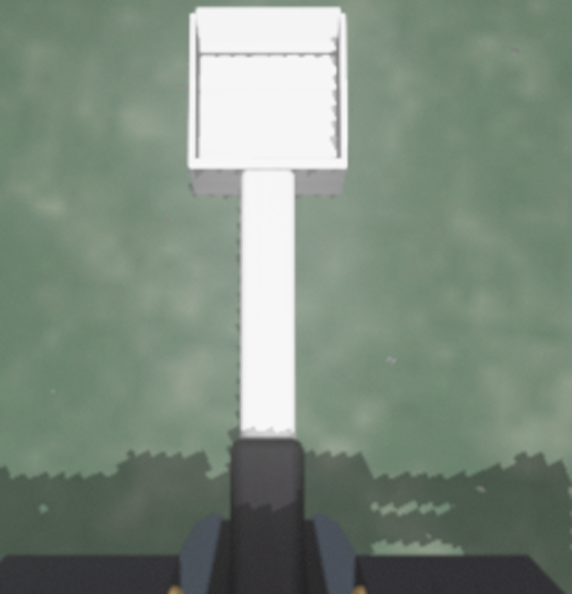

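View pics/wrist4.png

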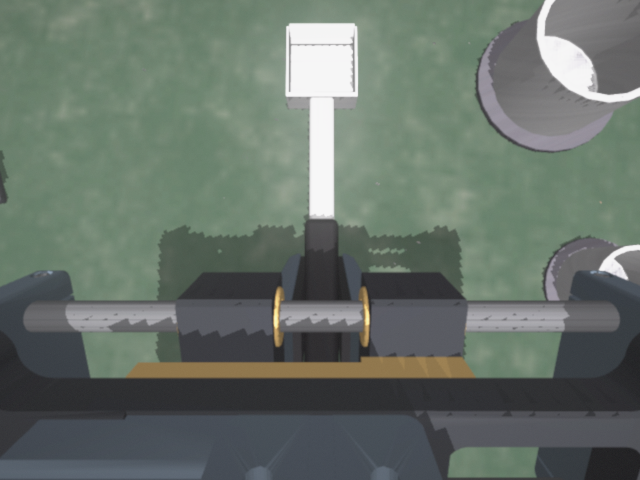

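Run:
```python
from h import *
p,d,m,T=load("pics/wrist4.npz")
a=np.radians(-23.48);ax=np.array([np.cos(a),np.sin(a)])
tcp=np.array([454.24,-209.32])
for n,u,v,z,xs in(("rear",322,96.8,16,-21),("tip",322,23.8,0,34),("hfront",321,219.1,43,-94),("rl",285.9,96.5,16,-21),("rr",358.2,96.5,16,-21),("neck",321.3,190,16,0)):
    P=plane(np.array(u),np.array(v),m,T,z)[:2];q=P-tcp
    print(n,P.round(1),"along",(q@ax).round(2),"lat",(q@[-ax[1],ax[0]]).round(2),"origin along",(q@ax-xs).round(2))
W=dep(d,m,T)
for r,c in((60,322),(150,322),(230,322)):print(W[r,c].round(1))
```

```text
rear [ 550.9 -251. ] along 105.25 lat 0.28 origin along 126.25
tip [ 602.7 -273.6] along 161.77 lat 0.16 origin along 127.77
hfront [ 483.2 -220.9] along 31.2 lat 0.93 origin along 125.2
rl [ 559.2 -232.2] along 105.45 lat 20.81 origin along 126.45
rr [ 542.8 -269.9] along 105.41 lat -20.31 origin along 126.41
neck [ 501.6 -229.1] along 51.36 lat 0.74 origin along 51.36
[ 579.3 -263.4    2.1]
[ 522.2 -238.5   16.6]
[ 478.3 -219.3   43.3]
```

Run:
```python
from workcell import env
from h import *
s=env.state();print(s["qpos"].round(2),s["ee_pos"])
from scipy.optimize import least_squares
q=np.array([[18.352,89.706,72.044],[7.418,126.691,25.684],s["qpos"][[1,2,4]]]);
rz=np.array([[np.hypot(249.767,517.36),213.12],[np.hypot(430.5,199.93),103.91],[np.hypot(*s["ee_pos"][:2]),s["ee_pos"][2]]])
def fk(x,q):
    a,b,h,r0,t=x;q=np.radians(q);A=q[...,0];B=A+q[...,1];C=B+q[...,2]
    # angles from vertical up
    return np.stack([r0+a*np.sin(A)+b*np.sin(B)+t*np.sin(C),h+a*np.cos(A)+b*np.cos(B)+t*np.cos(C)],-1)
r=least_squares(lambda x:np.r_[(fk(x,q)-rz).ravel(),(x-[400,400,300,0,250])*1e-3],[400,400,300,0,250]);print(r.x,(fk(r.x,q)-rz).round(2))
for rr,z,l in((398,30,20),(420,30,20),(437,30,20),(398,30,10),(398,30,15),(520,180,-40),(560,180,-40)):
    f=lambda y:np.r_[fk(r.x,y)-[rr,z],y.sum()-(180-l)]
    y=least_squares(f,[0,120,30]);print(rr,z,l,y.x.round(1),y.cost.round(3))
```

```text
[-26.82  18.92 129.85   5.62  11.56  81.38] [ 454.22643393 -209.3353088    14.56545958]
[543.41847212 389.04436388  81.98147325  33.87873979 263.53111   ] [[-0.11  0.52]
 [-0.25 -1.15]
 [ 0.36  0.64]]
398 30 20 [  9.2 142.    8.8] 0.0
420 30 20 [ 10.9 139.3   9.7] 0.0
437 30 20 [ 12.3 137.2  10.5] 0.0
398 30 10 [ 11.2 135.6  23.2] 0.0
398 30 15 [ 10.  138.8  16.2] 0.0
520 180 -40 [ 33.3  80.1 106.6] 0.0
560 180 -40 [ 37.3  72.5 110.1] 0.0
```

Run:
```python
import cv2,numpy as np
a=cv2.imread("pics/wrist2.png")[0:160,40:180];b=cv2.imread("pics/top0.png")[145:240,170:250];c=cv2.imread("pics/wrist1.png")[0:120,240:360]
a=cv2.resize(a,None,fx=3,fy=3,interpolation=cv2.INTER_CUBIC);c=cv2.resize(c,None,fx=3,fy=3,interpolation=cv2.INTER_CUBIC);
o=np.zeros((480,780,3),np.uint8);o[:,:420]=a;o[:360,420:780]=c;cv2.imwrite("pics/c5.png",o)
cv2.imwrite("pics/c6.png",cv2.resize(b,None,fx=6,fy=6,interpolation=cv2.INTER_CUBIC))
```

```text
(no output)
```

View pics/c5.png

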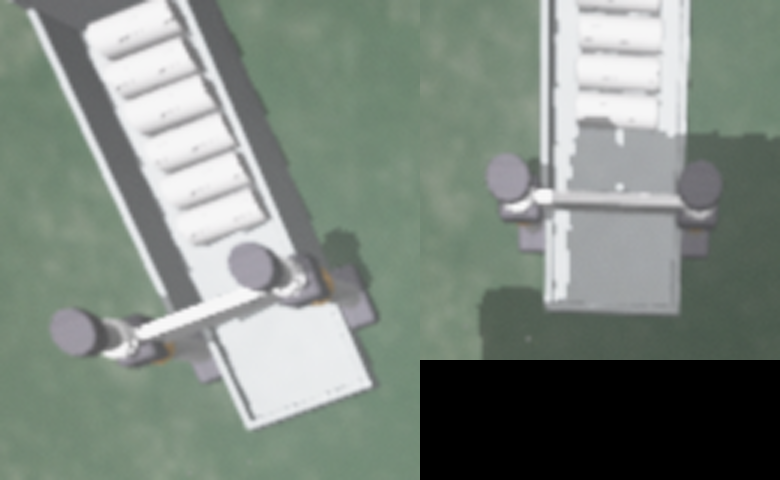

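View pics/c6.png

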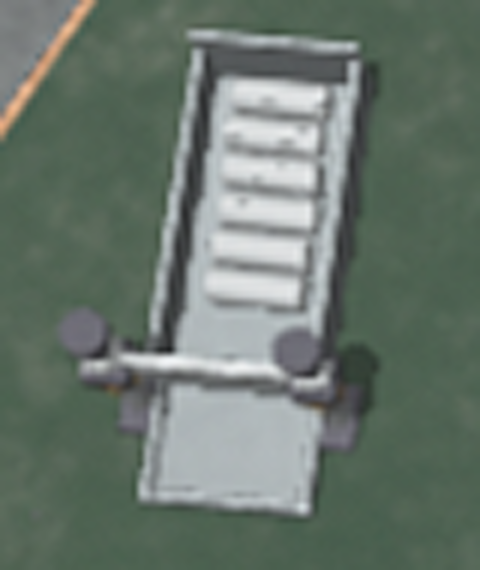

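Run:
```python
from h import *
from meas import tri
V={"wrist2":dict(cl=(123.3,142.5),cr=(164,128),pl=(65,110.7),pr=(124.3,89)),
"wrist1":dict(cl=(282.3,102),cr=(326,103.3),pl=(269.3,59),pr=(333.3,61.7)),
"top":dict(cl=(193.7,227.7),cr=(221.3,230),pl=(183.8,200.5),pr=(219.5,203.5),fl=(201.7,151),fr=(229.5,152.7))}
Z=dict(cl=8,cr=8,pl=73,pr=73,fl=33,fr=33)
obs={}
for f,D in V.items():
    p,d,m,T=load(f"pics/{f}{0 if f=='top' else ''}.npz");W=dep(d,m,T)
    Q={}
    for k,(u,v) in D.items():
        obs.setdefault(k,[]).append(((u,v),m,T));Q[k]=plane(np.array(u),np.array(v),m,T,Z[k])
        print(f,k,Q[k].round(1),"dep",W[round(v),round(u)].round(1))
    for a,b in(("cl","cr"),("pl","pr")):
        e=Q[a]-Q[b];print("  ",a,b,"dist",np.linalg.norm(e).round(1),"yaw",(np.degrees(np.arctan2(-e[0],e[1]))).round(2),"mid",((Q[a]+Q[b])/2).round(1))
    c=(Q["cl"]+Q["cr"])/2;q=(Q["pl"]+Q["pr"])/2;print("  c->p",np.linalg.norm((q-c)[:2]).round(1),np.degrees(np.arctan2((q-c)[1],(q-c)[0])).round(1))
    if "fl" in Q: e=(Q["fl"]+Q["fr"])/2-c;print("  far",e,np.degrees(np.arctan2(e[1],e[0])))
for k in obs:
    if len(obs[k])>1: print(k,tri(obs[k]).round(1))
```

```text
wrist2 cl [557.8   9.3   8. ] dep [558.3   9.1   8.4]
wrist2 cr [552.4 -43.2   8. ] dep [553.1 -42.    5. ]
wrist2 pl [590.2  11.9  73. ] dep [590.4  12.7  71.9]
wrist2 pr [583.5 -51.6  73. ] dep [583.2 -51.8  74.1]
   cl cr dist 52.7 yaw -5.84 mid [555.1 -17.    8. ]
   pl pr dist 63.8 yaw -6.02 mid [586.9 -19.8  73. ]
  c->p 31.9 -5.2
wrist1 cl [558.9   9.9   8. ] dep [559.   10.4   7.3]
wrist1 cr [553.9 -42.5   8. ] dep [554.5 -42.6   5.7]
wrist1 pl [590.8  12.6  73. ] dep [591.   13.   72.3]
wrist1 pr [584.1 -50.7  73. ] dep [583.9 -50.4  73. ]
   cl cr dist 52.7 yaw -5.37 mid [556.4 -16.3   8. ]
   pl pr dist 63.6 yaw -5.97 mid [587.5 -19.1  73. ]
  c->p 31.2 -5.1
top cl [557.4   8.1   8. ] dep [558.4   9.1   2.1]
top cr [552.3 -44.4   8. ] dep [554.2 -42.4   1.1]
top pl [589.8  11.   73. ] dep [591.   10.9  72.2]
top pr [583.6 -53.   73. ] dep [581.9 -54.3  75.1]
top fl [702.9  -5.9  33. ] dep [703.5  -6.2  31.7]
top fr [698.8 -59.4  33. ] dep [711.4 -54.4   3.3]
   cl cr dist 52.8 yaw -5.5 mid [554.9 -18.2   8. ]
   pl pr dist 64.3 yaw -5.61 mid [586.7 -21.   73. ]
  c->p 32.0 -5.0
  far [146.01236685 -14.46892191  25.        ] -5.6591818120249835
cl [558.6   9.8   5.6]
cr [553.6 -42.7   4.7]
pl [590.7  12.3  71.6]
pr [584.5 -51.3  70.5]
```

```bash
cat > sp.py <<'E'
# scoop-level planning. frames: bin (origin B, yaw), scoop
import sys,json
from h import *;from plan import getc,put,split
BIN=np.array([627.3,-23.6,0.]);BY=-5.7
GO=np.array([-126.4,-0.3,14.54]);GB=pose(0,19.75,-1)
def Rs(yaw,pitch): return Ro.from_euler("ZY",[yaw,pitch],degrees=True).as_matrix()
def tcp(o,yaw,pitch=0):
    R=Rs(yaw,pitch);return np.asarray(o)+R@GO, R@GB
def scoop(p,R):
    S=R@GB.T;return p-S@GO,S
def tob(o):
    a=Rs(BY,0);return a.T@(o-BIN)
def frb(b): return BIN+Rs(BY,0)@np.asarray(b)
def fromstate():
    from workcell import env
    s=env.state();return s,*scoop(s["ee_pos"],Rm(s["ee_rot"]))
def show():
    s,o,S=fromstate();b=tob(o);e=Ro.from_matrix(S).as_euler("ZYX",degrees=True)
    print("t",s["time_s"],"scoop world",o.round(2),"bin",b.round(2),"yaw/pitch/roll",e.round(2),"F",s["force"].round(2),"M",s["torque"].round(2),"w",round(s["gripper_width"],1),"q",s["qpos"].round(1),"qv",abs(s["qvel"]).max().round(2))
def go(o,yaw,pitch=0,**k):
    p0,R0=getc();p1,R1=tcp(o,yaw,pitch);out,p,R=split(p0,R0,p1,R1,**k)
    for r,n in out: print(n,"x",(r+0).tolist())
    put(p,R);print("end scoop",scoop(p,R)[0].round(2))
if __name__=="__main__":
    c=sys.argv[1];a=list(map(float,sys.argv[2:]))
    if c=="s": show()
    if c=="b": go(frb(a[:3]),BY+(a[3] if len(a)>3 else 0),a[4] if len(a)>4 else 0)
    if c=="w": go(a[:3],a[3],a[4])
E
python3 sp.py s; python3 sp.py w 570 -259.5 70 -23.5 0; python3 sp.py b -118 0 70
```

```text
t 6.975 scoop world [ 5.7025e+02 -2.5949e+02  3.0000e-02] bin [-3.3340e+01 -2.4039e+02  3.0000e-02] yaw/pitch/roll [-2.351e+01 -0.000e+00  1.000e-02] F [ 0.12  0.52 -0.37] M [0.08 0.44 0.02] w 15.8 q [-26.8  18.9 129.8   5.6  11.6  81.4] qv 0.07
4 x [-0.66, 0.234, 0.001, 0.0, 0.0, 0.0]
end scoop [ 569.96 -259.46   70.03]
3 x [-0.249, -0.695, -0.822, -0.0233, 0.0084, 0.0]
4 x [-0.203, -0.567, -0.927, -0.0233, 0.0083, 0.0]
end scoop [509.92 -11.84  69.98]
```

Request:
send_rows([
  [[-0.22,0.078,0,0,0,0],[-0.44,0.156,0,0,0,0],[-0.66,0.234,0.001,0,0,0],[-0.66,0.234,0.001,0,0,0]],
])

```text
time_s: 7.48
ee_pos: [455.0, -209.9, 86.2]
ee_rot: [90.0, 70.0, -23.5]
force: [-1.0, 0.1, -0.5]
gripper_width: 15.5
```

Request:
send_rows([
  [[-0.083,-0.232,-0.274,-0.0078,0.0028,0],[-0.166,-0.463,-0.548,-0.0155,0.0056,0],[-0.249,-0.695,-0.822,-0.0233,0.0084,0],[-0.249,-0.695,-0.822,-0.0233,0.0084,0]],
])

```text
time_s: 7.98
ee_pos: [416.6, -102.6, 82.9]
ee_rot: [90.1, 70.5, -14.4]
force: [-0.1, -0.3, -0.3]
gripper_width: 15.5
```

Request:
send_rows([
  [[-0.07,-0.19,-0.31,-0.0078,0.0028,0],[-0.135,-0.378,-0.618,-0.0155,0.0055,0],[-0.203,-0.567,-0.927,-0.0233,0.0083,0],[-0.203,-0.567,-0.927,-0.0233,0.0083,0],[-0.203,-0.567,-0.927,-0.0233,0.0083,0],[-0.203,-0.567,-0.927,-0.0233,0.0083,0]],
])

```text
time_s: 8.72
ee_pos: [384.8, -0.4, 84.5]
ee_rot: [90.0, 70.2, -5.8]
force: [0.0, 0.1, -1.0]
gripper_width: 15.6
```

```bash
python3 sp.py s; python3 snap.py 5 wrist; python3 sp.py s
```

```text
t 8.725 scoop world [510.55 -12.87  69.99] bin [-117.24   -0.92   69.99] yaw/pitch/roll [-5.79 -0.02 -0.01] F [ 0.    0.08 -1.02] M [-0.02  0.42 -0.02] w 15.6 q [-1.000e-01  1.700e+00  1.374e+02 -5.300e+00  2.130e+01  1.003e+02] qv 0.2
8.725 [384.76  -0.41  84.47] [89.98 70.23 -5.81] [ 0.    0.08 -1.02]
t 8.775 scoop world [510.4  -12.89  69.96] bin [-117.38   -0.96   69.96] yaw/pitch/roll [-5.8  -0.02 -0.01] F [ 0.38 -0.51 -1.88] M [-0.03  0.42  0.03] w 15.7 q [-1.000e-01  1.700e+00  1.374e+02 -5.300e+00  2.140e+01  1.003e+02] qv 0.23
```

View pics/wrist5.png

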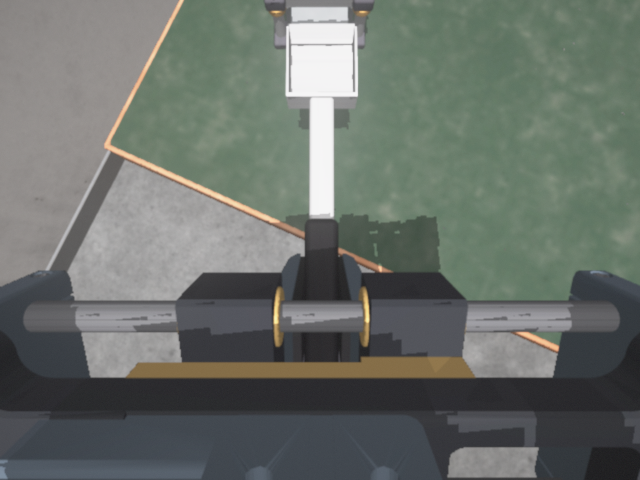

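```bash
python3 - <<'E'
import cv2
p=cv2.imread("pics/wrist5.png");cv2.imwrite("pics/c7.png",cv2.resize(p[0:110,255:385],None,fx=6,fy=5.4,interpolation=cv2.INTER_CUBIC))
E
python3 sp.py b -118 0 12
```

```text
3 x [0.545, -0.196, 0.0, 0.0, 0.0, 0.0]
end scoop [509.89 -11.84  12.06]
```

View pics/c7.png

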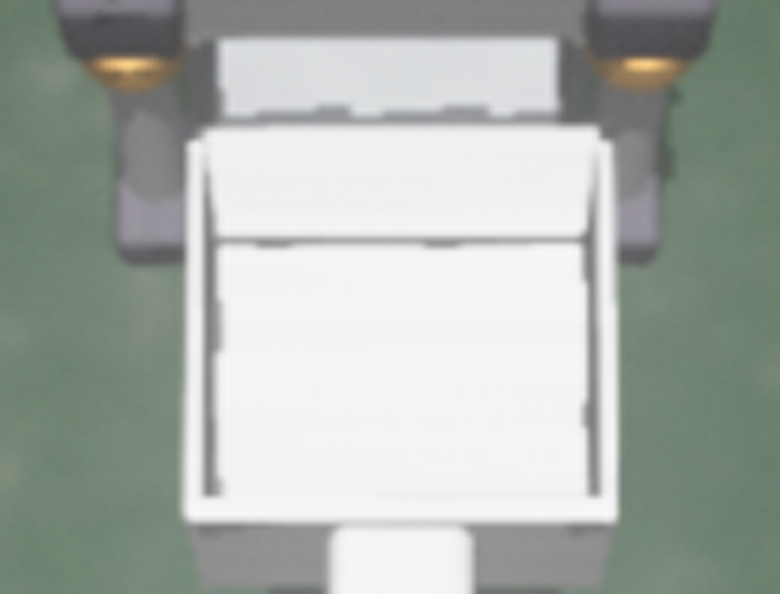

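```bash
sed -i 's/^BIN=.*;BY/BIN=np.array([627.3,-23.2,0.]);BY/' sp.py; python3 sync.py 1; python3 sp.py b -117.5 0 12
```

```text
8.775 meas [384.61  -0.42  84.47] d [ 0.53 -0.82 57.88] dang [ 0.1  -0.04  0.01] F [ 0.38 -0.51 -1.88] w 15.7
3 x [0.545, -0.197, -0.011, -0.0002, 0.0001, 0.0]
end scoop [510.42 -11.62  12.01]
```

Request:
send_rows([
  [[0.27,-0.1,-0.006,0,0,0],[0.545,-0.197,-0.011,-0.0002,0.0001,0],[0.545,-0.197,-0.011,-0.0002,0.0001,0],[0.545,-0.197,-0.011,-0.0002,0.0001,0],[0.545,-0.197,-0.011,-0.0002,0.0001,0]],
])

```text
time_s: 9.4
ee_pos: [385.2, 1.3, 27.7]
ee_rot: [90.1, 70.1, -5.6]
force: [-0.3, -0.4, -0.7]
gripper_width: 16.1
```

```bash
python3 sp.py s; python3 snap.py 6 wrist side; python3 sp.py s;python3 - <<'E'
import cv2
p=cv2.imread("pics/wrist6.png");cv2.imwrite("pics/c8.png",cv2.resize(p[0:110,255:385],None,fx=6,fy=5.4,interpolation=cv2.INTER_CUBIC))
p=cv2.imread("pics/side6.png");cv2.imwrite("pics/c9.png",cv2.resize(p[260:380,150:400],None,fx=3,fy=3,interpolation=cv2.INTER_CUBIC))
E
```

```text
t 9.4 scoop world [511.1  -10.84  13.58] bin [-116.86    0.76   13.58] yaw/pitch/roll [-5.64 -0.18  0.02] F [-0.28 -0.4  -0.66] M [ 0.01  0.41 -0.03] w 16.1 q [  0.2   9.6 142.5 -13.9   8.3 109.2] qv 0.26
9.4 [385.24   1.29  27.73] [90.05 70.07 -5.59] [-0.28 -0.4  -0.66]
9.45 [385.11   1.35  27.68] [90.05 70.08 -5.58] [ 0.42  0.05 -0.21]
t 9.5 scoop world [510.74 -10.71  13.34] bin [-117.23    0.85   13.34] yaw/pitch/roll [-5.63 -0.15  0.02] F [-0.78  0.51 -1.89] M [-0.01  0.5   0.  ] w 15.5 q [  0.2   9.6 142.6 -13.9   8.2 109.2] qv 0.3
```

View pics/c8.png

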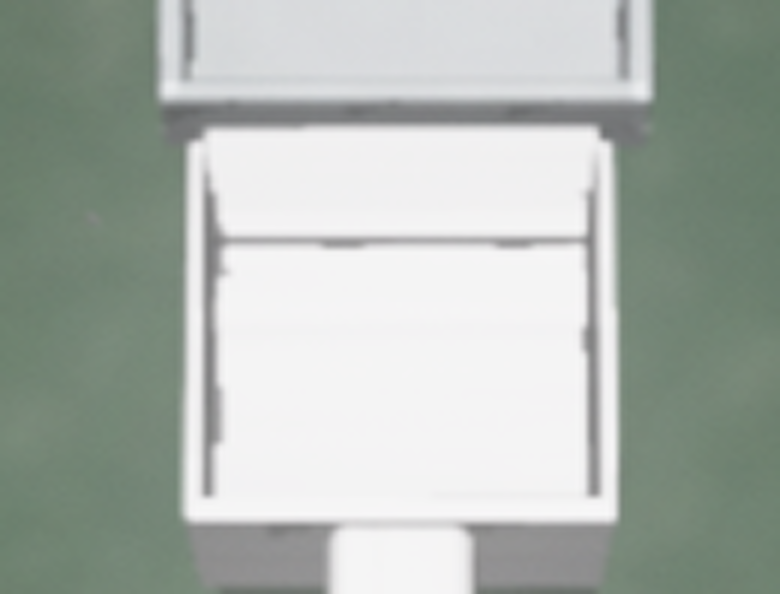

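View pics/c9.png

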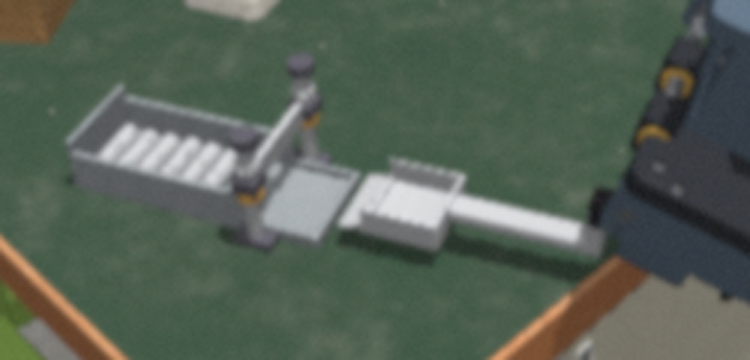

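```bash
python3 - <<'E'
from h import *
from sp import *
p,d,m,T=load("pics/wrist6.npz")
for n,u,v,z in(("sill",255+406.5/6,101/5.4,8),("tip",255+401/6,125/5.4,13.4),("rear",255+401/6,520/5.4,29.4)):
    print(n,tob(plane(np.array(u),np.array(v),m,T,z)).round(2))
E
python3 sync.py 1; python3 sp.py b -46 0.3 12
```

```text
sill [-73.28   0.29   8.  ]
tip [-80.55   0.9   13.4 ]
rear [-137.4     0.92   29.4 ]
9.5 meas [384.88   1.38  27.55] d [0.26 0.7  1.03] dang [-0.08  0.04  0.14] F [-0.78  0.51 -1.89] w 15.5
4 x [0.252, 0.667, 0.005, 0.0002, -0.0001, -0.0004]
end scoop [581.59 -18.37  12.03]
```

Request:
send_rows([
  [[0.063,0.167,0.001,0,0,0],[0.126,0.333,0.002,0,0,0],[0.189,0.5,0.004,0,0,0],[0.252,0.667,0.005,0.0002,-0.0001,-0.0004],[0.252,0.667,0.005,0.0002,-0.0001,-0.0004],[0.252,0.667,0.005,0.0002,-0.0001,-0.0004],[0.252,0.667,0.005,0.0002,-0.0001,-0.0004]],
])

```text
time_s: 10.38
ee_pos: [454.0, -6.0, 25.2]
ee_rot: [90.0, 70.4, -5.7]
force: [1.3, 0.2, -0.1]
gripper_width: 15.7
```

```bash
python3 sp.py s; python3 snap.py 7 side; python3 sp.py s;python3 - <<'E'
import cv2
p=cv2.imread("pics/side7.png");cv2.imwrite("pics/c10.png",cv2.resize(p[260:380,150:400],None,fx=3,fy=3,interpolation=cv2.INTER_CUBIC))
E
```

```text
t 10.375 scoop world [579.81 -18.18  10.21] bin [-47.76   0.27  10.21] yaw/pitch/roll [-5.69  0.2  -0.01] F [ 1.26  0.16 -0.14] M [-0.01  0.47  0.03] w 15.7 q [ -1.   14.7 134.5  -8.   11.4 102.2] qv 0.09
10.375 [454.05  -5.96  25.19] [89.96 70.45 -5.73] [ 1.26  0.16 -0.14]
t 10.425 scoop world [579.95 -18.16  10.33] bin [-47.61   0.31  10.33] yaw/pitch/roll [-5.68  0.18 -0.01] F [ 0.23 -1.   -1.13] M [ 0.01  0.43 -0.05] w 15.5 q [ -1.   14.7 134.5  -8.   11.4 102.2] qv 0.33
```

View pics/c10.png

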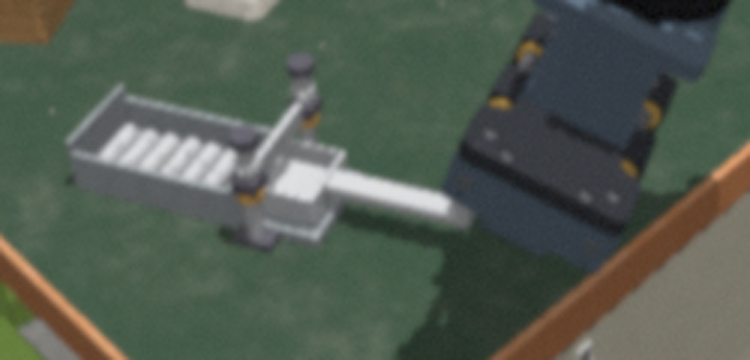

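```bash
python3 sync.py 1; python3 sp.py b -45 0 10.3; python3 sp.py b -45 0 4
```

```text
10.425 meas [454.19  -5.94  25.26] d [-1.59  0.16 -1.29] dang [-0.03 -0.01 -0.19] F [ 0.23 -1.   -1.13] w 15.5
3 x [0.013, 0.023, 0.003, 0.0001, 0.0, 0.0005]
end scoop [582.55 -18.79  10.27]
3 x [0.059, -0.022, 0.0, 0.0, 0.0, 0.0]
end scoop [582.48 -18.78   3.97]
```

Request:
send_rows([
  [[0.013,0.023,0.003,0.0001,0,0.0005],[0.013,0.023,0.003,0.0001,0,0.0005],[0.013,0.023,0.003,0.0001,0,0.0005]],
])

```text
time_s: 10.8
ee_pos: [457.6, -6.6, 25.0]
ee_rot: [90.0, 70.2, -5.7]
force: [0.2, 0.5, -0.4]
gripper_width: 15.9
```

Request:
send_rows([
  [[0.03,-0.011,0,0,0,0],[0.059,-0.022,0,0,0,0],[0.059,-0.022,0,0,0,0],[0.059,-0.022,0,0,0,0]],
])

```text
time_s: 11.3
ee_pos: [457.5, -6.5, 18.6]
ee_rot: [90.0, 70.2, -5.7]
force: [1.5, 1.0, -1.3]
gripper_width: 15.6
```

```bash
python3 sp.py s
```

```text
t 11.3 scoop world [583.36 -18.86   4.18] bin [-44.16  -0.05   4.18] yaw/pitch/roll [-5.73 -0.05  0.01] F [ 1.54  0.98 -1.33] M [ 0.    0.44 -0.05] w 15.6 q [ -1.1  15.8 134.7  -9.1   9.9 103.3] qv 0.11
```

Request:
send_rows([
  [[0.007,-0.003,0,0,0,0],[0.012,-0.004,0,0,0,0],[0.012,-0.004,0,0,0,0],[0.012,-0.004,0,0,0,0]],
])

```text
time_s: 11.8
ee_pos: [457.6, -6.6, 17.4]
ee_rot: [90.0, 70.2, -5.7]
force: [-0.1, -0.2, -1.4]
gripper_width: 15.3
```

```bash
python3 sp.py s
```

```text
t 11.8 scoop world [583.41 -18.88   3.03] bin [-44.1   -0.06   3.03] yaw/pitch/roll [-5.73 -0.06  0.01] F [-0.12 -0.19 -1.45] M [ 0.02  0.41 -0.06] w 15.3 q [ -1.1  15.9 134.8  -9.3   9.6 103.5] qv 0.05
```

Request:
send_rows([
  [[0.008,-0.003,0,0,0,0],[0.008,-0.003,0,0,0,0],[0.008,-0.003,0,0,0,0]],
])

```text
time_s: 12.18
ee_pos: [457.7, -6.5, 16.7]
ee_rot: [90.0, 70.2, -5.7]
force: [-1.4, 0.6, 0.9]
gripper_width: 15.7
```

```bash
python3 sp.py s
```

```text
t 12.175 scoop world [583.54 -18.86   2.37] bin [-4.398e+01 -2.000e-02  2.370e+00] yaw/pitch/roll [-5.72 -0.08  0.01] F [-1.38  0.56  0.93] M [-0.03  0.22 -0.01] w 15.7 q [ -1.1  16.  134.9  -9.5   9.5 103.7] qv 0.09
```

Request:
send_rows([
  [[0.023,0.063,0,0,0,0],[0.045,0.125,0,0,0,0],[0.068,0.188,0,0,0,0],[0.09,0.251,0,0,0,0],[0.113,0.314,0,0,0,0],[0.135,0.376,0,0,0,0],[0.135,0.376,0,0,0,0]],
])

```text
time_s: 13.05
ee_pos: [498.6, -10.6, 16.8]
ee_rot: [90.1, 70.1, -5.7]
force: [0.8, -0.1, -0.5]
gripper_width: 15.4
```

```bash
python3 sp.py s
```

```text
t 13.05 scoop world [624.42 -22.92   2.6 ] bin [-2.89 -0.    2.6 ] yaw/pitch/roll [-5.73 -0.15  0.02] F [ 0.83 -0.12 -0.47] M [-0.06  0.07 -0.03] w 15.4 q [ -1.6  18.6 130.   -6.8  11.7 100.6] qv 0.63
```

Request:
send_rows([
  [[0.02,0.059,0,0,0,0],[0.04,0.118,0,0,0,0],[0.06,0.176,0,0,0,0],[0.081,0.235,0,0,0,0],[0.081,0.235,0,0,0,0]],
])

```text
time_s: 13.68
ee_pos: [522.8, -13.1, 17.0]
ee_rot: [90.0, 70.1, -5.7]
force: [-0.6, 0.2, -0.3]
gripper_width: 15.7
```

```bash
python3 sp.py s;python3 snap.py 8 wrist side
python3 - <<'E'
import cv2
p=cv2.imread("pics/side8.png");cv2.imwrite("pics/c11.png",cv2.resize(p[260:380,150:400],None,fx=3,fy=3,interpolation=cv2.INTER_CUBIC))
p=cv2.imread("pics/wrist8.png");cv2.imwrite("pics/c12.png",cv2.resize(p[0:110,255:385],None,fx=6,fy=5.4,interpolation=cv2.INTER_CUBIC))
E
```

```text
t 13.675 scoop world [648.66 -25.41   2.68] bin [21.47 -0.08  2.68] yaw/pitch/roll [-5.73 -0.1   0.01] F [-0.6   0.22 -0.31] M [-0.01  0.23  0.01] w 15.7 q [ -1.9  20.1 126.9  -5.7  13.3  99.2] qv 0.56
13.675 [522.84 -13.08  16.99] [90.04 70.15 -5.7 ] [-0.6   0.22 -0.31]
13.725 [522.79 -13.07  17.02] [90.04 70.14 -5.69] [ 0.07 -0.76  0.54]
```

View pics/c11.png

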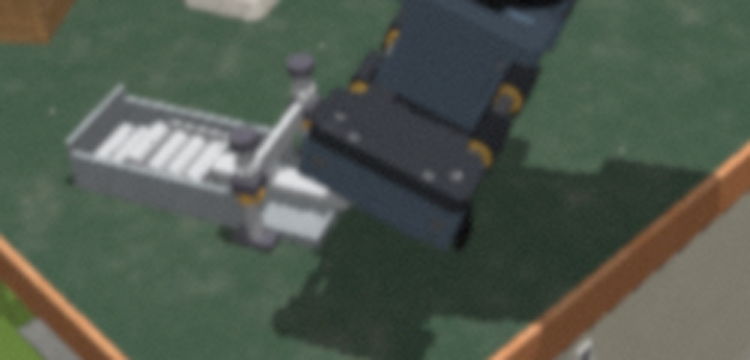

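View pics/c12.png

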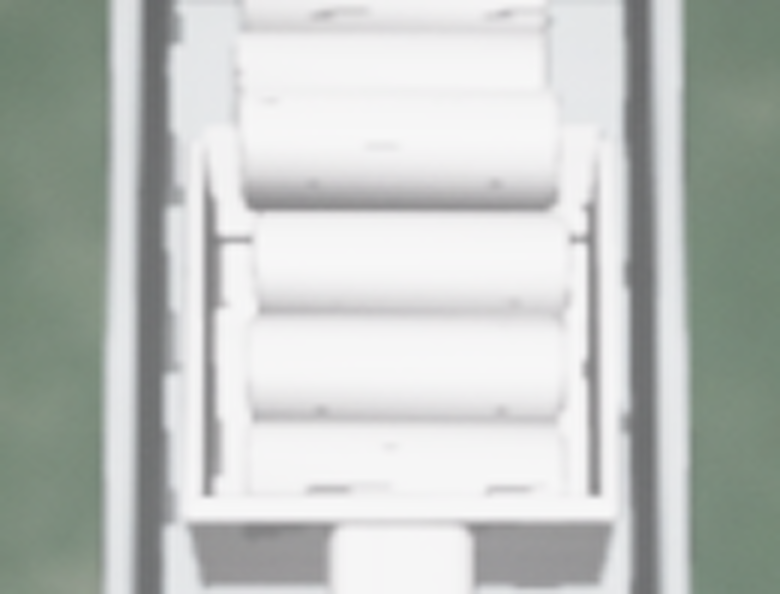

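Run:
```python
from h import *
from sp import *
p,d,m,T=load("pics/wrist8.npz")
o,S=scoop(np.array([522.8,-13.08,17.0]),Rm([90.04,70.15,-5.7]))
R=T[:3,:3];c=S.T@(-R.T@T[:3,3]-o);print("cam in scoop",c.round(1))
for y in(415,310,206,88,30,238,495):
    v=y/5.4;w=S.T@(np.array([0,-(v-m[1,2])/m[1,1],-1])@R);w=w[[0,2]]/np.hypot(w[0],w[2]);
    # tangent: line points c+t w ; centre below line at distance 6, z=8
    n=np.array([w[1],-w[0]]); n=n if n[1]<0 else -n
    # (C-c).n=6 -> x
    x=c[0]+(6-(8-c[2])*n[1])/n[0]
    xl=c[0]+w[0]/w[1]*(3.8-c[2]);xf=c[0]+w[0]/w[1]*(16-c[2])
    print(y,"pin x if z=8:",x.round(1),"x at z3.8",xl.round(1),"at16",xf.round(1))
W=dep(d,m,T)
for y in(455,360,260,150,60,10): 
    o2=S.T@(W[int(y/5.4),322]-o);print(y,o2.round(1))
```

```text
cam in scoop [-117.3    0.8  198.9]
415 pin x if z=8: -11.2 x at z3.8 -1.8 at16 -9.0
310 pin x if z=8: 0.8 x at z3.8 10.7 at16 2.7
206 pin x if z=8: 12.8 x at z3.8 23.3 at16 14.5
88 pin x if z=8: 26.6 x at z3.8 37.6 at16 28.0
30 pin x if z=8: 33.5 x at z3.8 44.8 at16 34.6
238 pin x if z=8: 9.1 x at z3.8 19.4 at16 10.9
495 pin x if z=8: -20.3 x at z3.8 -11.2 at16 -17.8
455 [-12.5   0.1  14.7]
360 [-0.9  0.1 13.5]
260 [ 9.9  0.1 13.9]
150 [20.2  0.1 17.6]
60 [33.5  0.1 13.2]
10 [42.5  0.  10.1]
```

View 8: three pins lie seated in the pocket (crop rows 210–495), and the fourth rides on the ramp in front (crop row 150). The scoop is full, so there's no need to push further. I'll draw back to just under the bar, slightly clear of the floor.

Request:
send_rows([
  [[-0.02,-0.055,0,0,0,0],[-0.046,-0.106,0,0,0,0],[-0.08,-0.18,0,0,0,0],[-0.115,-0.26,0,0,0,0],[-0.15,-0.335,0,0,0,0],[-0.185,-0.411,0,0,0,0],[-0.185,-0.411,0,0,0,0],[-0.185,-0.411,0,0,0,0]],
])

```text
time_s: 14.78
ee_pos: [477.8, -8.5, 20.6]
ee_rot: [90.0, 70.2, -5.7]
force: [0.4, 0.3, -1.0]
gripper_width: 15.6
```

```bash
python3 sp.py s;python3 snap.py 9 wrist; python3 sp.py s
python3 - <<'E'
import cv2
p=cv2.imread("pics/wrist9.png");cv2.imwrite("pics/c13.png",cv2.resize(p[0:110,255:385],None,fx=6,fy=5.4,interpolation=cv2.INTER_CUBIC))
E
```

```text
t 14.775 scoop world [603.59 -20.85   6.32] bin [-2.383e+01 -2.000e-02  6.320e+00] yaw/pitch/roll [-5.73 -0.1   0.01] F [ 0.43  0.25 -0.95] M [ 0.02  0.63 -0.05] w 15.6 q [ -1.4  16.8 132.2  -7.5  11.3 101.5] qv 0.35
14.775 [477.77  -8.54  20.64] [90.03 70.15 -5.7 ] [ 0.43  0.25 -0.95]
t 14.825 scoop world [603.68 -20.86   6.29] bin [-2.373e+01 -2.000e-02  6.290e+00] yaw/pitch/roll [-5.73 -0.1   0.01] F [-0.37 -0.5  -1.55] M [ 0.02  0.62 -0.02] w 16.0 q [ -1.4  16.8 132.2  -7.5  11.3 101.5] qv 0.11
```

View pics/c13.png

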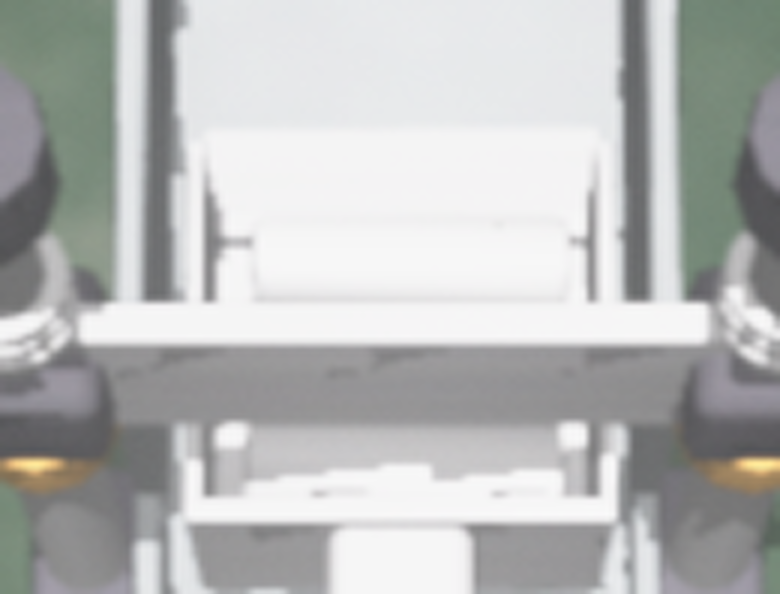

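Run:
```python
from h import *
p,d,m,T=load("pics/wrist9.npz");W=dep(d,m,T)
for r in range(54,82,2): print(r,W[r,300:340].mean(0).round(1))
```

```text
54 [611.4 -20.1  17.9]
56 [589.8 -18.   48.9]
58 [586.  -17.8  53.1]
60 [587.7 -17.8  48.9]
62 [586.7 -17.8  48.8]
64 [583.9 -17.6  51.6]
66 [583.9 -17.3  50. ]
68 [586.5 -17.7  44.2]
70 [584.  -17.5  46.6]
72 [586.6 -17.7  40.6]
74 [586.4 -17.7  39. ]
76 [586.4 -17.7  37.3]
78 [596.3 -18.6  18.5]
80 [594.2 -18.4  20. ]
```

Request:
send_rows([
  [[-0.045,0.016,0,0,0,0],[-0.09,0.032,0,0,0,0],[-0.09,0.032,0,0,0,0],[-0.09,0.032,0,0,0,0]],
])

```text
time_s: 15.32
ee_pos: [477.3, -8.5, 30.1]
ee_rot: [90.0, 70.2, -5.7]
force: [0.4, -0.4, -1.9]
gripper_width: 15.1
```

```bash
python3 sp.py s
```

```text
t 15.325 scoop world [603.1  -20.84  15.68] bin [-24.31  -0.06  15.68] yaw/pitch/roll [-5.72 -0.06  0.  ] F [ 0.39 -0.41 -1.85] M [ 0.03  0.61 -0.02] w 15.1 q [ -1.4  15.6 131.6  -6.5  13.1 100.4] qv 0.23
```

Baseline moment with pins is 0.61. I'll keep raising in small steps.

Request:
send_rows([
  [[-0.015,0.005,0,0,0,0],[-0.015,0.005,0,0,0,0]],
])

```text
time_s: 15.58
ee_pos: [477.3, -8.5, 31.6]
ee_rot: [90.0, 70.2, -5.7]
force: [-0.3, 0.2, -1.5]
gripper_width: 15.9
```

```bash
python3 sp.py s
```

```text
t 15.575 scoop world [603.12 -20.81  17.22] bin [-24.29  -0.03  17.22] yaw/pitch/roll [-5.72 -0.06  0.01] F [-0.25  0.22 -1.54] M [0.01 0.58 0.01] w 15.9 q [ -1.4  15.5 131.5  -6.4  13.4 100.3] qv 0.21
```

Request:
send_rows([
  [[-0.01,0.0035,0,0,0,0],[-0.01,0.0035,0,0,0,0]],
])

```text
time_s: 15.82
ee_pos: [477.3, -8.5, 32.7]
ee_rot: [90.0, 70.2, -5.7]
force: [0.1, 0.5, -1.5]
gripper_width: 15.6
```

```bash
python3 sp.py s
```

```text
t 15.825 scoop world [603.07 -20.81  18.25] bin [-24.35  -0.03  18.25] yaw/pitch/roll [-5.72 -0.06  0.  ] F [ 0.11  0.48 -1.5 ] M [ 0.02  0.59 -0.08] w 15.6 q [ -1.4  15.3 131.4  -6.3  13.6 100.2] qv 0.14
```

Request:
send_rows([
  [[-0.008,0.003,0,0,0,0],[-0.008,0.003,0,0,0,0]],
])

```text
time_s: 16.08
ee_pos: [477.1, -8.5, 33.4]
ee_rot: [90.0, 70.2, -5.7]
force: [0.1, -0.0, -2.1]
gripper_width: 16.1
```

```bash
python3 sp.py s
```

```text
t 16.075 scoop world [602.95 -20.85  18.98] bin [-24.46  -0.08  18.98] yaw/pitch/roll [-5.73 -0.04  0.  ] F [ 0.12 -0.04 -2.06] M [0.   0.62 0.04] w 16.1 q [ -1.4  15.2 131.4  -6.2  13.7 100.1] qv 0.08
```

Request:
send_rows([
  [[-0.007,0.0025,0,0,0,0],[-0.007,0.0025,0,0,0,0]],
])

```text
time_s: 16.32
ee_pos: [477.1, -8.5, 34.1]
ee_rot: [90.0, 70.2, -5.7]
force: [1.0, 0.1, -2.1]
gripper_width: 15.8
```

```bash
python3 sp.py s
```

```text
t 16.325 scoop world [602.9  -20.83  19.63] bin [-24.52  -0.06  19.63] yaw/pitch/roll [-5.73 -0.03  0.  ] F [ 1.04  0.1  -2.13] M [ 0.1   0.76 -0.01] w 15.8 q [ -1.4  15.1 131.3  -6.1  13.9 100.1] qv 0.17
```

Request:
send_rows([
  [[-0.006,0.002,0,0,0,0],[-0.006,0.002,0,0,0,0]],
])

```text
time_s: 16.58
ee_pos: [477.1, -8.5, 34.7]
ee_rot: [90.0, 70.2, -5.7]
force: [1.2, 0.6, -4.8]
gripper_width: 15.8
```

```bash
python3 sp.py s
```

```text
t 16.575 scoop world [602.86 -20.85  20.21] bin [-24.55  -0.09  20.21] yaw/pitch/roll [-5.72 -0.02  0.  ] F [ 1.16  0.64 -4.82] M [0.05 0.81 0.02] w 15.8 q [ -1.4  15.1 131.3  -6.1  14.  100. ] qv 0.13
```

Request:
send_rows([
  [[-0.005,0.002,0,0,0,0],[-0.016,-0.029,0,0,0,0],[-0.027,-0.059,0,0,0,0],[-0.039,-0.09,0,0,0,0],[-0.049,-0.12,0,0,0,0],[-0.049,-0.12,0,0,0,0]],
])

```text
time_s: 17.32
ee_pos: [463.3, -7.2, 35.1]
ee_rot: [90.0, 70.3, -5.7]
force: [-0.4, 0.1, -4.4]
gripper_width: 15.5
```

```bash
python3 sp.py s
```

```text
t 17.325 scoop world [589.11 -19.5   20.48] bin [-38.37  -0.11  20.48] yaw/pitch/roll [-5.72  0.04 -0.01] F [-0.39  0.06 -4.36] M [0.14 1.12 0.02] w 15.5 q [ -1.2  14.1 132.8  -6.6  13.5 100.6] qv 0.26
```

Request:
send_rows([
  [[-0.011,-0.031,0,0,0,0],[-0.022,-0.061,0,0,0,0],[-0.034,-0.092,0,0,0,0],[-0.042,-0.118,0,0,0,0],[-0.042,-0.118,0,0,0,0]],
])

```text
time_s: 17.95
ee_pos: [451.1, -6.0, 35.1]
ee_rot: [90.0, 70.3, -5.7]
force: [0.9, -0.3, -5.1]
gripper_width: 15.6
```

```bash
python3 sp.py s
```

```text
t 17.95 scoop world [576.85 -18.28  20.56] bin [-50.69  -0.12  20.56] yaw/pitch/roll [-5.72  0.02 -0.01] F [ 0.9  -0.32 -5.1 ] M [0.12 1.11 0.01] w 15.6 q [ -1.   13.2 134.3  -7.1  12.9 101.3] qv 0.28
```

Request:
send_rows([
  [[-0.009,-0.024,0,0,0,0],[-0.018,-0.049,0,0,0,0],[-0.025,-0.07,0,0,0,0],[-0.025,-0.07,0,0,0,0]],
])

```text
time_s: 18.45
ee_pos: [443.9, -5.2, 35.2]
ee_rot: [90.0, 70.2, -5.7]
force: [0.8, -0.0, -5.6]
gripper_width: 15.7
```

```bash
python3 sp.py s; python3 snap.py 10 wrist
python3 - <<'E'
import cv2
p=cv2.imread("pics/wrist10.png");cv2.imwrite("pics/c14.png",cv2.resize(p[0:110,255:385],None,fx=6,fy=5.4,interpolation=cv2.INTER_CUBIC))
E
```

```text
t 18.45 scoop world [569.72 -17.54  20.66] bin [-57.86  -0.08  20.66] yaw/pitch/roll [-5.72 -0.01 -0.  ] F [ 0.81 -0.01 -5.58] M [0.07 1.07 0.08] w 15.7 q [ -0.9  12.7 135.1  -7.5  12.6 101.8] qv 0.18
18.45 [443.92  -5.24  35.19] [89.99 70.24 -5.73] [ 0.81 -0.01 -5.58]
```

View pics/c14.png

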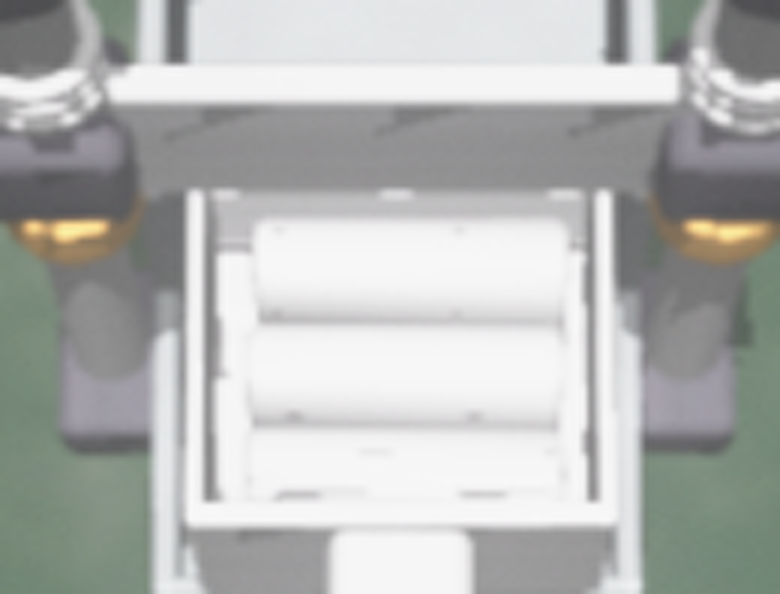

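View 10: three pins sit level in the pocket (crop rows 220–495), and the bar is at the mouth end with nothing proud of the rim. I'll lower slightly and draw clear.

Request:
send_rows([
  [[0.017,-0.006,0,0,0,0],[0.033,-0.012,0,0,0,0],[0.033,-0.012,0,0,0,0],[0,-0.105,0,0,0,0],[-0.033,-0.2,0,0,0,0],[-0.066,-0.29,0,0,0,0],[-0.1,-0.38,0,0,0,0],[-0.13,-0.47,0,0,0,0],[-0.163,-0.558,0,0,0,0],[-0.163,-0.558,0,0,0,0],[-0.163,-0.558,0,0,0,0]],
])

```text
time_s: 19.88
ee_pos: [387.3, 0.6, 32.0]
ee_rot: [90.0, 70.1, -5.7]
force: [0.5, -0.0, -1.0]
gripper_width: 15.3
```

```bash
python3 sp.py s; python3 snap.py 11 wrist
python3 - <<'E'
from h import *
p=cv2.imread("pics/wrist11.png");cv2.imwrite("pics/c15.png",cv2.resize(p[0:110,255:385],None,fx=6,fy=5.4,interpolation=cv2.INTER_CUBIC))
E
```

```text
t 19.875 scoop world [513.16 -11.72  17.71] bin [-1.1471e+02  8.0000e-02  1.7710e+01] yaw/pitch/roll [-5.72 -0.11  0.02] F [ 0.47 -0.04 -0.96] M [0.06 0.58 0.  ] w 15.3 q [ 1.000e-01  9.100e+00  1.419e+02 -1.200e+01  9.400e+00  1.073e+02] qv 0.42
19.875 [387.33   0.58  32.  ] [90.05 70.14 -5.68] [ 0.47 -0.04 -0.96]
```

View pics/c15.png

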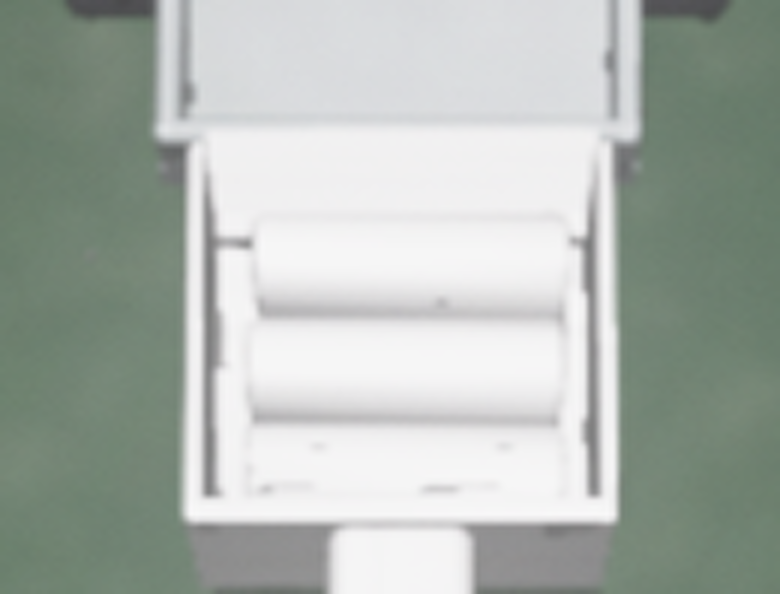

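Clear of the bin with three pins and a level load. Next I'll locate the jar's rim.

Run:
```python
from h import *
for f in("top0","wrist2","wrist3"):
    p,d,m,T=load(f"pics/{f}.npz");W=dep(d,m,T)
    M=(abs(W[...,2]-45)<4)&(np.hypot(W[...,0]-515,W[...,1]+388)<60)
    v,u=np.nonzero(M)
    c,_=cv2.findContours(M.astype(np.uint8),cv2.RETR_EXTERNAL,cv2.CHAIN_APPROX_NONE)
    # rim by bright mask refine: cast to z=46
    P=plane(u,v,m,T,46.)[:,:2]
    # outer hull circle
    h=cv2.convexHull(P.astype(np.float32))[:,0];(x,y),r=cv2.minEnclosingCircle(h.astype(np.float32))
    A=np.c_[2*h,np.ones(len(h))];s=np.linalg.lstsq(A,(h**2).sum(1),rcond=None)[0]
    print(f,M.sum(),"minenc",(round(x,1),round(y,1)),round(r,1),"fit",s[:2].round(1),np.sqrt(s[2]+s[0]**2+s[1]**2).round(1), "u",u.min(),u.max(),v.min(),v.max())
```

```text
top0 265 minenc (509.9, -383.7) 34.3 fit [ 510.3 -383.7] 33.6 u 386 423 227 263
wrist2 783 minenc (509.9, -382.8) 34.6 fit [ 510.3 -382.7] 34.1 u 432 501 0 58
wrist3 1934 minenc (510.0, -381.7) 35.4 fit [ 509.8 -382.1] 34.3 u 455 545 44 130
```

```bash
cat > wp.py <<'E'
# python3 wp.py "ox oy oz yaw pitch" ... : rows in calls between waypoints
import sys;from sp import *
from plan import apply
def goto(o,yaw,pitch,step=20):
    p0,R0=getc();p1,R1=tcp(o,yaw,pitch);out,p,R=split(p0,R0,p1,R1)
    for r,n in out: print("call",(r+0).tolist(),"mm",round(np.linalg.norm(r[:3])*100),"deg",round(np.linalg.norm(r[3:])*360))
    put(p,R);print(" ->",scoop(p,R)[0].round(1))
for a in sys.argv[1:]:
    v=list(map(float,a.split()));goto(v[:3],v[3],v[4])
E
python3 sync.py 1; python3 wp.py "510 -11.5 85 -5.7 0" "471 -353.3 85 -36.9 -4" "471 -353.3 54 -36.9 0"
```

```text
19.925 meas [387.43   0.55  31.99] d [-69.25   7.04  13.47] dang [0.01 0.01 0.11] F [ 0.27  0.18 -0.99] w 15.8
call [-0.646, 0.199, 0.001, -0.0001, 0.0, -0.0003] mm 68 deg 0
 -> [510.  -11.5  85. ]
call [0.042, 0.03, 0.927, 0.0268, -0.0107, 0.0036] mm 93 deg 10
call [0.106, 0.182, 0.904, 0.0269, -0.0107, 0.0036] mm 93 deg 11
call [0.171, 0.328, 0.852, 0.0268, -0.0107, 0.0036] mm 93 deg 10
 -> [ 471.  -353.3   84.9]
call [0.205, -0.082, 0.0, 0.0, 0.0, -0.0111] mm 22 deg 4
 -> [ 471.  -353.3   54. ]
```

Request:
send_rows([
  [[-0.05,0.015,0,0,0,0],[-0.16,0.05,0,0,0,0],[-0.29,0.09,0,0,0,0],[-0.42,0.13,0,0,0,0],[-0.55,0.17,0,0,0,0],[-0.62,0.19,0,0,0,0],[-0.646,0.199,0.001,0,0,-0.0003]],
])

```text
time_s: 20.8
ee_pos: [383.7, 0.8, 99.7]
ee_rot: [90.0, 70.3, -5.7]
force: [0.5, 1.0, -1.5]
gripper_width: 15.6
```

Request:
send_rows([
  [[0.003,0.002,0.06,0.0018,-0.0007,0.0002],[0.009,0.006,0.19,0.0055,-0.0022,0.0007],[0.017,0.012,0.37,0.0107,-0.0043,0.0014],[0.025,0.018,0.556,0.0161,-0.0064,0.0022],[0.034,0.024,0.742,0.0214,-0.0086,0.0029],[0.042,0.03,0.927,0.0268,-0.0107,0.0036]],
])

```text
time_s: 21.55
ee_pos: [377.9, -93.1, 95.8]
ee_rot: [89.3, 69.0, -17.0]
force: [-0.2, 0.3, -1.9]
gripper_width: 15.5
```

Request:
send_rows([
  [[0.021,0.036,0.181,0.0054,-0.0021,0.0007],[0.042,0.073,0.362,0.0108,-0.0043,0.0014],[0.064,0.109,0.542,0.0161,-0.0064,0.0022],[0.085,0.146,0.723,0.0215,-0.0086,0.0029],[0.106,0.182,0.904,0.0269,-0.0107,0.0036]],
])

```text
time_s: 22.18
ee_pos: [372.6, -185.7, 92.8]
ee_rot: [89.3, 67.7, -27.3]
force: [-0.1, -0.2, -1.4]
gripper_width: 15.6
```

Request:
send_rows([
  [[0.034,0.066,0.17,0.0054,-0.0021,0.0007],[0.068,0.131,0.341,0.0107,-0.0043,0.0014],[0.103,0.197,0.511,0.0161,-0.0064,0.0022],[0.132,0.253,0.656,0.0207,-0.0082,0.0028],[0.155,0.297,0.77,0.0242,-0.0097,0.0033],[0.167,0.32,0.83,0.0261,-0.0104,0.0035],[0.171,0.328,0.852,0.0268,-0.0107,0.0036],[0.171,0.328,0.852,0.0268,-0.0107,0.0036],[0.171,0.328,0.852,0.0268,-0.0107,0.0036]],
])

```text
time_s: 23.3
ee_pos: [368.3, -276.9, 90.4]
ee_rot: [89.9, 66.3, -36.9]
force: [1.4, 0.3, -1.2]
gripper_width: 15.4
```

```bash
python3 sp.py s; python3 snap.py 12 wrist top
```

```text
t 23.3 scoop world [ 470.15 -352.94   84.54] bin [-123.63 -343.72   84.54] yaw/pitch/roll [-3.689e+01 -3.930e+00 -2.000e-02] F [ 1.41  0.28 -1.25] M [0.28 0.6  0.02] w 15.4 q [-39.    6.8 132.    2.7  17.6  85.5] qv 0.12
23.3 [ 368.31 -276.89   90.39] [ 89.95  66.32 -36.94] [ 1.41  0.28 -1.25]
23.35 [ 368.36 -276.89   90.42] [ 89.94  66.32 -36.93] [ 0.1   0.02 -2.26]
```

View pics/wrist12.png

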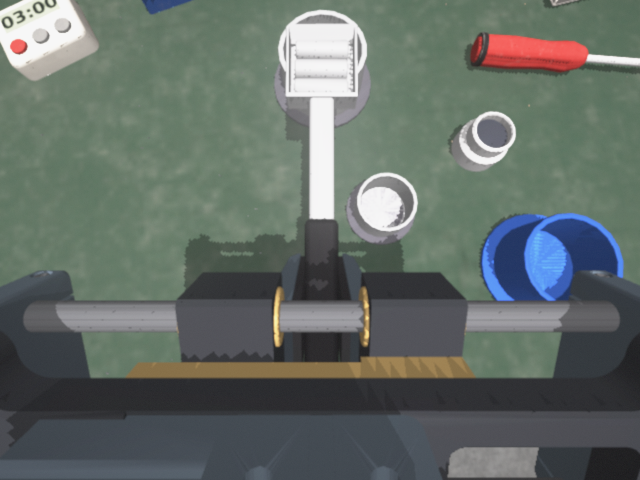

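View pics/top12.png

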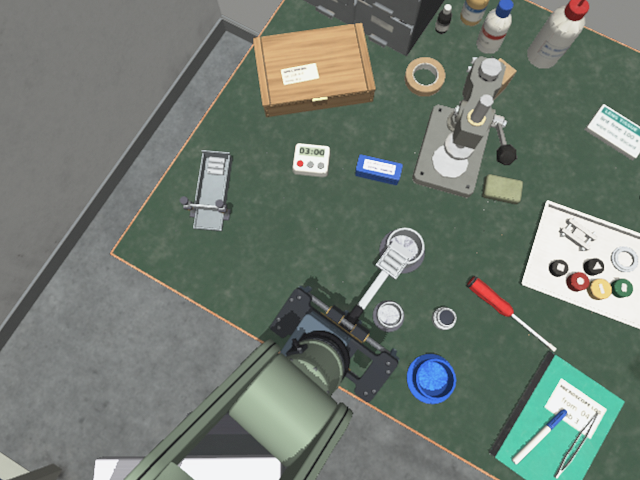

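View 12: three pins are in the pocket, and the scoop's mouth is over the jar's circle at (322,52). The small jar at (385,205) lies to the right, clear of the handle. The three remaining pins show in the bin in the top view at (215,165).

```bash
cat > pour.py <<'E'
import sys;from sp import *
tip=np.array([510.2-15*.7997,-382.7+15*.6004,52.]);yaw=-36.9
def tp(pitch): 
    o=tip-Rs(yaw,pitch)@[34,0,0];return tcp(o,yaw,pitch)
if __name__=="__main__":
    p0,R0=getc()
    for a in map(float,sys.argv[1:]):
        p,R=tp(a);r=row(p0,R0,p,R);r[:3]=r[:3].round(3);r[3:]=r[3:].round(4);print(a,(r+0).tolist(),p.round(1))
    put(p,R)
E
python3 sync.py 1; python3 pour.py 0; python3 pour.py 6 12 18 24 30; python3 pour.py 36 42 48 54 60
```

```text
23.4 meas [ 368.36 -276.94   90.43] d [-1.38  0.75 21.84] dang [-0.   -0.03  3.94] F [ 0.41  0.39 -1.21] w 15.3
0.0 [0.225, -0.082, -0.003, 0.0, 0.0, -0.0109] [ 369.8 -277.6   66.5]
6.0 [-0.149, 0.079, 0.0, 0.0, 0.0, -0.0167] [ 371.7 -279.1   83.2]
12.0 [-0.289, 0.173, 0.0, 0.0, 0.0, -0.0333] [ 375.  -281.5   99.6]
18.0 [-0.418, 0.281, 0.0, 0.0, 0.0, -0.05] [ 379.6 -285.   115.4]
24.0 [-0.535, 0.402, 0.0, 0.0, 0.0, -0.0667] [ 385.6 -289.5  130.5]
30.0 [-0.639, 0.535, 0.0, 0.0, 0.0, -0.0833] [ 392.8 -294.9  144.8]
36.0 [-0.149, 0.079, 0.0, 0.0, 0.0, -0.0167] [ 401.1 -301.2  158. ]
42.0 [-0.289, 0.173, 0.0, 0.0, 0.0, -0.0333] [ 410.5 -308.2  170.1]
48.0 [-0.418, 0.281, 0.0, 0.0, 0.0, -0.05] [ 420.8 -316.   180.9]
54.0 [-0.535, 0.402, 0.0, 0.0, 0.0, -0.0667] [ 432.  -324.4  190.3]
60.0 [-0.639, 0.535, 0.0, 0.0, 0.0, -0.0833] [ 444.  -333.3  198.2]
```

Request:
send_rows([
  [[0.03,-0.01,0,0,0,-0.002],[0.08,-0.03,-0.001,0,0,-0.005],[0.14,-0.05,-0.002,0,0,-0.0075],[0.2,-0.073,-0.003,0,0,-0.01],[0.225,-0.082,-0.003,0,0,-0.0109],[0.225,-0.082,-0.003,0,0,-0.0109],[0.225,-0.082,-0.003,0,0,-0.0109]],
])

```text
time_s: 24.28
ee_pos: [369.7, -277.9, 66.5]
ee_rot: [89.9, 70.2, -37.0]
force: [-0.5, 0.1, -2.2]
gripper_width: 15.5
```

```bash
python3 sp.py s; python3 snap.py 13 wrist
python3 - <<'E'
import cv2
p=cv2.imread("pics/wrist13.png");cv2.imwrite("pics/c16.png",cv2.resize(p[0:240,230:450],None,fx=2.5,fy=2.5))
E
```

```text
t 24.275 scoop world [ 470.92 -353.58   52.04] bin [-122.79 -344.28   52.04] yaw/pitch/roll [-3.692e+01 -2.000e-02 -2.000e-02] F [-0.45  0.09 -2.17] M [0.3  0.54 0.03] w 15.5 q [-38.8  10.3 130.7   1.9  19.2  86.4] qv 0.24
24.275 [ 369.69 -277.89   66.55] [ 89.94  70.23 -36.98] [-0.45  0.09 -2.17]
```

View pics/c16.png

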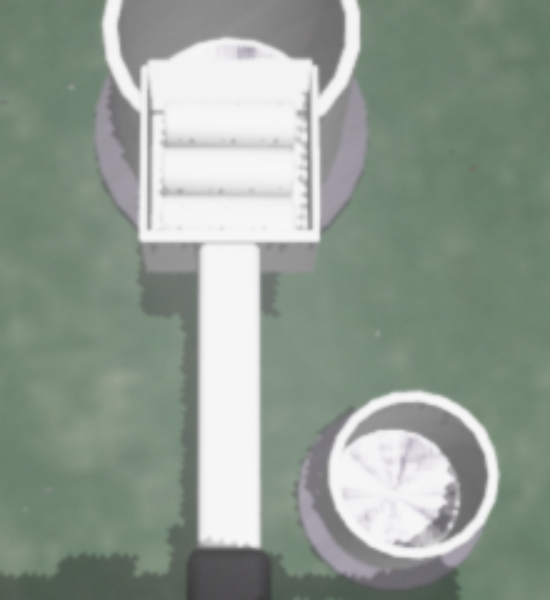

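The mouth is inside the jar's opening. Now I'll pour, pivoting about the tip.

Request:
send_rows([
  [[-0.149,0.079,0,0,0,-0.0167],[-0.289,0.173,0,0,0,-0.0333],[-0.418,0.281,0,0,0,-0.05],[-0.48,0.34,0,0,0,-0.0583],[-0.535,0.402,0,0,0,-0.0667],[-0.59,0.468,0,0,0,-0.075],[-0.639,0.535,0,0,0,-0.0833],[-0.639,0.535,0,0,0,-0.0833],[-0.639,0.535,0,0,0,-0.0833]],
])

```text
time_s: 25.45
ee_pos: [392.3, -294.8, 144.5]
ee_rot: [-89.9, 79.8, 143.2]
force: [-0.3, 0.1, -0.7]
gripper_width: 15.6
```

Request:
send_rows([
  [[-0.149,0.079,0,0,0,-0.0167],[-0.289,0.173,0,0,0,-0.0333],[-0.418,0.281,0,0,0,-0.05],[-0.535,0.402,0,0,0,-0.0667],[-0.639,0.535,0,0,0,-0.0833],[-0.639,0.535,0,0,0,-0.0833],[-0.639,0.535,0,0,0,-0.0833],[-0.639,0.535,0,0,0,-0.0833]],
])

```text
time_s: 26.45
ee_pos: [443.2, -333.0, 199.2]
ee_rot: [-90.0, 49.9, 143.1]
force: [-0.2, -0.6, -0.6]
gripper_width: 15.6
```

```bash
python3 sp.py s; python3 snap.py 14 wrist top side
python3 - <<'E'
import cv2,numpy as np
a=cv2.imread("pics/wrist14.png")[0:250,200:450];b=cv2.imread("pics/top14.png")[200:290,350:450];c=cv2.imread("pics/side14.png")[180:290,250:400]
o=np.zeros((540,800,3),np.uint8);o[:400,:400]=cv2.resize(a,(400,400));o[:360,400:800]=cv2.resize(b,(400,360));cv2.imwrite("pics/c17.png",o)
cv2.imwrite("pics/c18.png",cv2.resize(c,None,fx=4,fy=4))
E
```

```text
t 26.45 scoop world [ 484.   -363.39   82.59] bin [-108.8  -352.74   82.59] yaw/pitch/roll [-3.696e+01  5.987e+01 -5.000e-02] F [-0.24 -0.63 -0.59] M [-0.31 -0.19 -0.01] w 15.6 q [-37.8  39.6  66.6  -0.6 113.9  89.1] qv 0.44
26.45 [ 443.18 -333.03  199.22] [-89.96  49.88 143.11] [-0.24 -0.63 -0.59]
26.5 [ 443.29 -333.09  199.27] [-89.97  49.88 143.11] [ 0.44  0.75 -1.48]
26.55 [ 443.39 -333.19  199.22] [-89.97  49.89 143.11] [ 0.39 -0.25 -1.32]
```

View pics/c17.png

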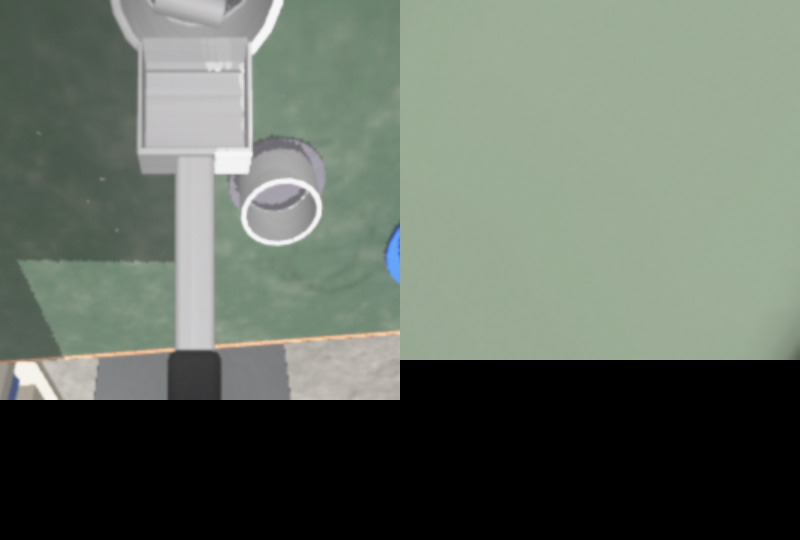

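View pics/c18.png

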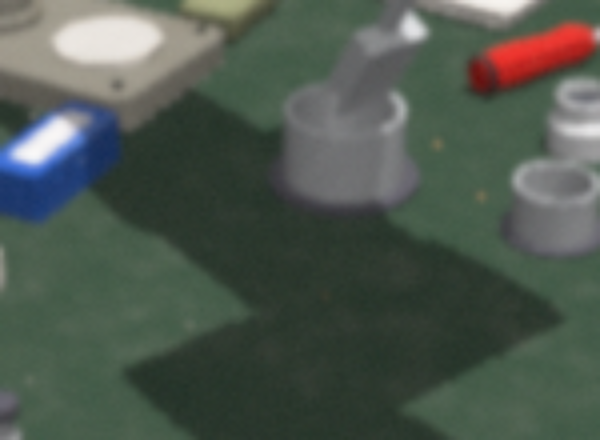

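The pocket is empty and the pins are in the jar. I'll back off and set the scoop down where it stood before.

```bash
python3 sync.py 1; python3 wp.py "480 -360 125 -36.9 40" "471 -353.3 110 -36.9 0" "568 -258.5 60 -23.5 0" "568 -258.5 6 -23.5 0"
```

```text
26.6 meas [ 443.49 -333.26  199.08] d [-0.47  0.08  0.9 ] dang [ 0.03 -0.01  0.12] F [-1.06  0.42 -0.06] w 15.4
call [0.132, -0.441, -0.002, -0.0001, 0.0, 0.0552] mm 46 deg 20
 -> [ 480. -360.  125.]
call [0.522, -0.074, 0.0, 0.0, 0.0, 0.0556] mm 53 deg 20
call [0.466, -0.249, 0.0, 0.0, 0.0, 0.0555] mm 53 deg 20
 -> [ 471.  -353.3  109.9]
call [0.276, 0.029, -0.524, -0.0175, 0.0063, 0.0] mm 59 deg 7
call [0.296, 0.086, -0.506, -0.0175, 0.0063, 0.0] mm 59 deg 7
 -> [ 568.  -258.5   60. ]
call [0.508, -0.182, 0.0, 0.0, 0.0, 0.0] mm 54 deg 0
 -> [ 568.  -258.5    6. ]
```

Request:
send_rows([
  [[0.066,-0.22,-0.001,0,0,0.0276],[0.132,-0.441,-0.002,-0.0001,0,0.0552],[0.132,-0.441,-0.002,-0.0001,0,0.0552]],
])

```text
time_s: 26.98
ee_pos: [407.3, -305.7, 220.1]
ee_rot: [-90.0, 69.8, 143.1]
force: [1.3, -0.6, 0.2]
gripper_width: 16.3
```

Request:
send_rows([
  [[0.261,-0.037,0,0,0,0.0278],[0.522,-0.074,0,0,0,0.0556],[0.522,-0.074,0,0,0,0.0556]],
])

```text
time_s: 27.35
ee_pos: [383.5, -287.7, 166.9]
ee_rot: [-90.7, 88.9, 142.4]
force: [0.4, -0.2, -0.7]
gripper_width: 15.6
```

Request:
send_rows([
  [[0.233,-0.125,0,0,0,0.0278],[0.466,-0.249,0,0,0,0.0555],[0.466,-0.249,0,0,0,0.0555]],
])

```text
time_s: 27.72
ee_pos: [365.8, -274.5, 120.4]
ee_rot: [90.1, 71.0, -36.8]
force: [-0.3, -0.4, 0.7]
gripper_width: 15.3
```

Request:
send_rows([
  [[0.138,0.015,-0.262,-0.0088,0.0032,0],[0.276,0.029,-0.524,-0.0175,0.0063,0],[0.276,0.029,-0.524,-0.0175,0.0063,0]],
])

```text
time_s: 28.1
ee_pos: [414.3, -244.2, 99.2]
ee_rot: [90.1, 70.4, -30.0]
force: [-0.5, 0.7, -0.7]
gripper_width: 15.6
```

Request:
send_rows([
  [[0.148,0.043,-0.253,-0.0088,0.0032,0],[0.296,0.086,-0.506,-0.0175,0.0063,0],[0.296,0.086,-0.506,-0.0175,0.0063,0]],
])

```text
time_s: 28.48
ee_pos: [454.2, -209.2, 73.9]
ee_rot: [90.1, 70.4, -23.4]
force: [0.0, 0.4, -1.1]
gripper_width: 15.6
```

Request:
send_rows([
  [[0.25,-0.091,0,0,0,0],[0.508,-0.182,0,0,0,0],[0.508,-0.182,0,0,0,0],[0.508,-0.182,0,0,0,0],[0.508,-0.182,0,0,0,0]],
])

```text
time_s: 29.1
ee_pos: [453.1, -209.3, 21.2]
ee_rot: [90.1, 70.2, -23.5]
force: [0.8, 1.0, -0.2]
gripper_width: 15.5
```

```bash
python3 sp.py s; python3 snap.py 15 top
python3 - <<'E'
import cv2
p=cv2.imread("pics/top15.png");cv2.imwrite("pics/c19.png",cv2.resize(p[130:320,160:460],None,fx=2.6,fy=2.6,interpolation=cv2.INTER_CUBIC))
E
```

```text
t 29.1 scoop world [ 569.17 -259.45    6.75] bin [ -34.38 -240.85    6.75] yaw/pitch/roll [-2.352e+01 -6.000e-02  2.000e-02] F [ 0.79  0.96 -0.21] M [0.12 0.44 0.02] w 15.5 q [-26.9  18.1 129.6   5.3  12.6  81.6] qv 0.54
29.1 [ 453.14 -209.27   21.15] [ 90.06  70.19 -23.46] [ 0.79  0.96 -0.21]
```

View pics/c19.png

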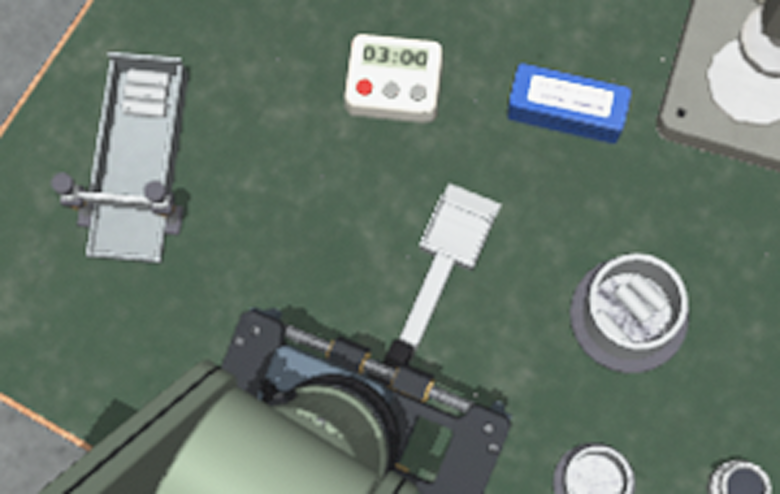

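Top view: three pins are in the bin at crop (145,92) and pins lie in the jar at (635,300). Now to lower the scoop onto the bench.

Request:
send_rows([
  [[0.03,-0.011,0,0,0,0],[0.06,-0.022,0,0,0,0],[0.06,-0.022,0,0,0,0],[0.06,-0.022,0,0,0,0]],
])

```text
time_s: 29.65
ee_pos: [452.4, -208.6, 14.4]
ee_rot: [90.1, 70.2, -23.4]
force: [-4.6, 2.0, 13.6]
gripper_width: 15.5
```

```bash
python3 sp.py s
```

```text
t 29.65 scoop world [ 5.6846e+02 -2.5866e+02 -9.0000e-02] bin [-3.5160e+01 -2.4014e+02 -9.0000e-02] yaw/pitch/roll [-2.349e+01 -2.000e-02  3.000e-02] F [-4.61  1.97 13.6 ] M [ 0.11  0.5  -0.1 ] w 15.5 q [-26.9  18.8 130.1   5.9  11.4  81.1] qv 0.11
```

Request:
send_rows([
  [[-0.006,0.002,0,0,0,0],[-0.006,0.002,0,0,0,0]],
])

```text
time_s: 29.9
ee_pos: [452.4, -208.6, 14.5]
ee_rot: [90.1, 70.3, -23.4]
force: [-4.0, 1.5, 8.9]
gripper_width: 15.4
```

Request:
send_rows([
  [[0,0,0,0,0,0],[0,0,0,0,0,0],[0,0,0,0,0,0],[0,0,0,0,0,0],[0,0,0,0,0,0],[0,0,0,0,0,0],[0,0,0,0,0,0]],
], jaw=0)

```text
time_s: 30.78
ee_pos: [452.1, -208.5, 14.0]
ee_rot: [90.1, 70.3, -23.4]
force: [-0.6, 0.9, -0.1]
gripper_width: 45.5
```

```bash
python3 sp.py s
```

```text
t 30.775 scoop world [ 568.16 -258.6    -0.77] bin [ -35.47 -240.11   -0.77] yaw/pitch/roll [-23.5    0.09   0.03] F [-0.55  0.9  -0.11] M [0.12 0.35 0.02] w 45.5 q [-26.9  18.9 130.1   5.8  11.5  81.1] qv 0.14
```

Released at 45 mm opening. I'll back straight out along the tool axis.

Request:
send_rows([
  [[-0.2,0,0,0,0,0],[-0.5,0,0,0,0,0],[-0.9,0,0,0,0,0],[-0.9,0,0,0,0,0]],
])

```text
time_s: 31.28
ee_pos: [425.4, -197.0, 101.4]
ee_rot: [90.0, 70.0, -23.5]
force: [-0.5, -0.5, -0.7]
gripper_width: 45.7
```

Request:
send_rows([
  [[-0.4,-0.15,0,0,0,-0.02],[-0.8,-0.4,0,0,0,-0.05],[-0.8,-0.4,0,0,0,-0.05],[-0.8,-0.4,0,0,0,-0.05],[-0.8,-0.4,0,0,0,-0.05]],
])

```text
time_s: 31.9
ee_pos: [364.2, -170.3, 159.0]
ee_rot: [91.7, 88.5, -21.8]
force: [0.3, 0.8, -0.3]
gripper_width: 45.6
```

```bash
python3 snap.py 16 wrist top side
python3 - <<'E'
from h import *
p,d,m,T=load("pics/top16.npz");W=dep(d,m,T)
print("tape/pocket z",W[218,338].round(1),"handle",W[281,308].round(1))
a=p[:,:,::-1]
o=np.zeros((560,800,3),np.uint8);o[:360,:400]=cv2.resize(a[220:275,375:436],(400,360),interpolation=cv2.INTER_CUBIC);o[:560,400:]=cv2.resize(a[145:240,180:248],(400,560),interpolation=cv2.INTER_CUBIC);cv2.imwrite("pics/c20.png",o)
E
```

```text
31.9 [ 364.25 -170.26  159.03] [ 91.66  88.46 -21.84] [ 0.32  0.78 -0.3 ]
31.95 [ 364.29 -170.3   159.22] [ 91.53  88.46 -21.97] [-0.25 -0.04  0.34]
32.0 [ 364.41 -170.39  159.47] [ 91.47  88.44 -22.03] [ 0.54 -1.31  0.28]
tape/pocket z [ 575.3 -266.     2.7] handle [ 369.3 -224.6  512.9]
```

View pics/c20.png

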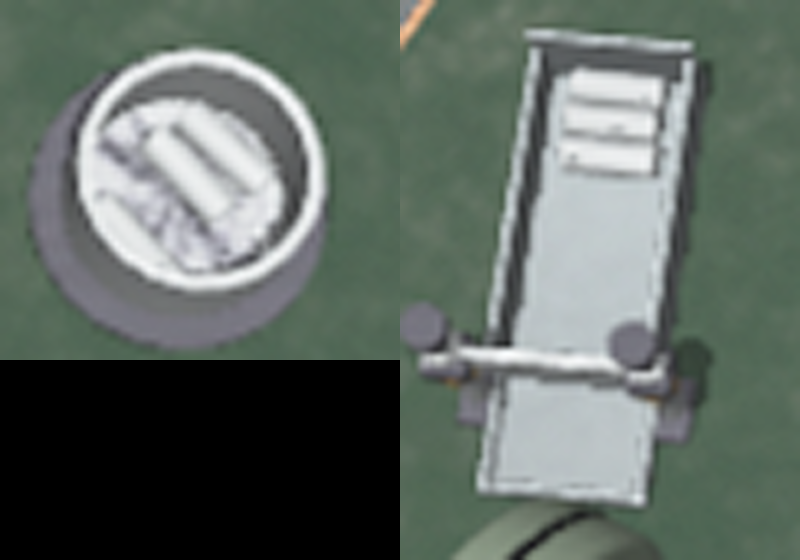

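View pics/wrist16.png

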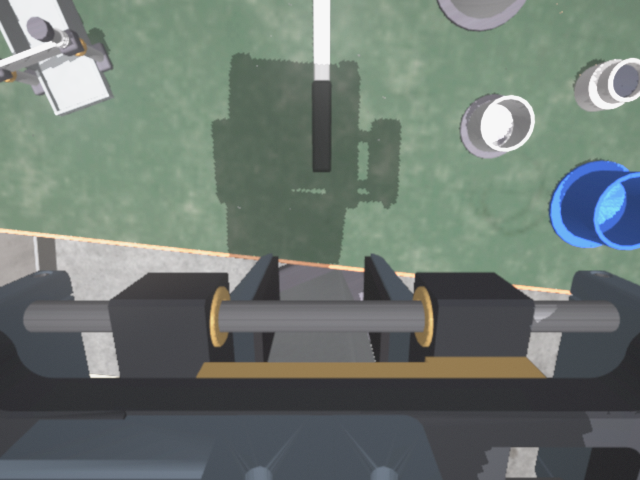

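View pics/side16.png

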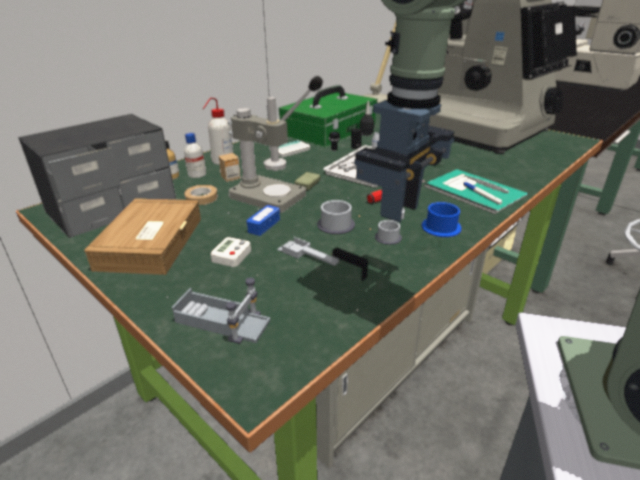

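The jar shows three pins: two in the middle and one along its near wall at crop (140,235). Three are in the bin and none on the bench. The scoop stands level, released, with the hand clear. The bystanders look unmoved.

```bash
python3 -c "
from workcell import env
print(env.job_done())"
```

```text
the job is handed in; nothing more can be done
None
```

The jar now holds three pins from one level scoop, and the job was handed in at about 32 s of the 64 s allowed. No verdict was reported.

- **Filling:** I slid the scoop in under the bar and pushed it along the bin floor until three pins were seated. I stopped at the bin's x of about +21 mm, short of the full push, because the picture already showed the pocket full with a fourth pin riding on the ramp. That pin stayed in the bin when I drew back.
- **Striking off:** The rim met the bar with the scoop's underside about 19.5 mm up. I drew it back rubbing from x of about -24 to -58 mm. From the measured force and moment, the bar lifted about 1 to 1.4 mm, well under the 4 mm limit. There is no direct reading of the bar.
- **Pouring and setting down:** I tipped the scoop to 60° with its tip over the jar, then stood it back on the bench where it came from, about 240 mm from the bin. It pressed the bench with 13.6 N at touch-down, and I eased off before opening the fingers.

**Last checks:**
- Three pins are in the jar, though the third, along the near wall, is only partly visible.
- Three pins are in the bin and none on the bench.
- The scoop stands upright, released.
- The timer and slide box show no movement. I did not measure the loupe's position.

**Disagreements:**
- The two-view height for the handle top came out at 37 mm, against 43 mm from depth and the text. I used 43 mm, and the grasp worked.
- The arm settled up to about 2.7 mm from where my records put it, so I corrected from the measured pose throughout.

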